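Torque the clamp nut of a cut-off disc with a break-back wrench

TASK

The new cut-off disc on the spindle in the vise is only finger-tight. Take the torque wrench from its mat, drop its ring fully down over the disc's clamp nut and pull the handle clockwise (seen from above) until the wrench's breakaway joint gives, and stop there: never bend it on towards its stop, which would overtighten the nut. Then lift the wrench off without slackening the nut and lay it back flat on the mat; keep all weight and knocks off the brittle disc and leave the other things on the counter alone.

Things in the scene. Friction and masses are not known exactly. Their poses are not given: they have to be found in the camera images.
- nut_foot (a point): Centre of the underside of the dark hex clamp nut, on the steel flange; z up along the nut's axis, 99 mm above the counter. Nut 32 mm across flats, 12 mm high plus a 3.5 mm cone narrowing to 26 mm; a 16 mm threaded stud sticks up through it to 27 mm above this point. Two of the six flats face along x: the ring fits at any multiple of 60 degrees from it.
- nut (a joint): How far the nut is screwed down, rad: grows as it turns clockwise seen from above. Starts between 0 and 0.35. It runs down against a steady 0.5 N m, then comes up solid on the flange 0.25 to 0.6 rad after its start; it stays where it is left.
- vise: Low grey machine vise, about 200 x 116 x 66 mm, bolted down, x along its screw, whose handle reaches 121 mm out along -x. It holds the 28 mm spindle upright over its origin (middle of its underside).
- disc: Brittle cut-off disc on the spindle, 125 mm across and 3 mm thick, between two 56 mm flanges, its upper face 91 mm above the counter, 8 mm below nut_foot. Origin as the vise's. Can bear 8 N at most.
- wrench: The torque wrench: 293 mm long, 0.4 kg, steel ring head, pivot, straight handle with black rubber grip. Origin and axes as point ring. Lies flat on the mat at the start. Centre of mass about 125 mm from the ring's centre, in the handle.
- ring (a point): Centre of the wrench ring's hexagonal hole, on the ring's underside; z up, x pointing away from the handle (handle along -x). Hole right through, 33.8 mm across flats (0.9 mm play a side on the nut), its lower edge bevelled 1.5 mm, two flats facing along x; ring 16 mm high, 49 mm wide. Fully home, this point lies on nut_foot.
- grip (a point): Point on the handle's centre line, at the rubber grip, 160 mm from the ring's centre, 13 mm above the underside; x towards the ring, z up. The handle is a bar 24 mm wide, 26 mm high, its underside level with the ring's, free to grasp from 75 to 255 mm from the ring's centre.
- pivot (a point): Breakaway pivot (vertical pin) between head and handle, 50 mm from the ring's centre. Straight and rigid until, the nut solid, the handle is turned clockwise about this point with 1.4 N m (12 to 13 N of sideways pull at the grip point); then it gives: the pull falls as it bends (0.03 rad counts as given, over 0.17 as too far; stop at 0.21). Straightens when let off; never bends the other way.
- mat: Black rubber mat on the counter, 340 x 130 x 4 mm, fixed, origin under its centre, x along its length. The wrench lies lengthwise on it at the start, ring towards the far end.
- spare_discs: Bystander: pile of three spare 125 mm discs, 9 mm high.
- spare_flange: Bystander: spare steel flange 56 mm wide with a smaller 24 mm hex nut on it, 18 mm high.
- tape_roll: Bystander: roll of tape lying flat, 90 mm wide, 24 mm high.
- paint_tin: Bystander: small paint tin 76 mm wide, 85 mm high.
- spanner: Bystander: plain one-piece steel spanner 190 mm long (not the torque wrench), lying flat.
- screwdriver: Bystander: screwdriver lying flat.
There are look-alikes about, which are no part of the job. What is shaped like the vise but red is not meant.

How it is judged:
On the way, in this order (a step that is already met when the one before it is completed fails the run):
1. the wrench's ring is fully down on the nut (horizontal distance between ring and nut_foot below 0.005 m and z of ring in the frame of nut_foot below 0.004 m and angle between the x axis of ring and the x axis of grip, either way round below 0.025 rad), for 0.1 s.
2. pulled clockwise until the nut is solid and the wrench's joint has given (horizontal distance between ring and nut_foot below 0.005 m and z of ring in the frame of nut_foot below 0.01 m and angle between the x axis of ring and the x axis of grip, either way round above 0.03 rad and value of joint nut above 0.55 rad), for 0.1 s.
At the end, for the whole second after the job is handed in: The nut is still tight (not slackened by more than 0.05 rad), and the wrench, straight again, lies flat, right way up and at rest on the mat, with both its ring's centre and its grip point over the mat (value of joint nut above 0.55 rad and angle between the x axis of ring and the x axis of grip, either way round below 0.025 rad and x of ring in the frame of mat between -0.17 and 0.17 m and y of ring in the frame of mat between -0.065 and 0.065 m and x of grip in the frame of mat between -0.17 and 0.17 m and y of grip in the frame of mat between -0.065 and 0.065 m and z of ring in the frame of mat below 0.035 m and z of grip in the frame of mat below 0.03 m and angle between ring's own z axis and vertical below 0.2 rad and linear speed of wrench below 0.02 m/s); the robot touches nothing.
It fails at once if the wrench's joint is bent on to its stop (over 0.17 rad): the nut is overtightened (angle between the x axis of ring and the x axis of grip, either way round above 0.17 rad).
It fails at once if the brittle disc is pressed or knocked with more than 8 N (contact force between disc and anything else above 8 N).
It fails at once if a bystander is moved more than 30 mm (distance of any of spare_discs, spare_flange, tape_roll, paint_tin, spanner, screwdriver from where it was at the start of the episode above 0.03 m).
It also fails if it takes over 72 s, if anything falls off the work surface, if the arm or the gripper's body presses on something with over 40 N, if the wrist force passes 120 N, or if a joint passes its speed limit or range.

ROBOT

A 7-joint arm with a two-finger parallel gripper is mounted at the origin on the work surface. World frame = base frame: x ahead of the robot, y to its left, z up, the work surface at z = 0. Lengths are in m, angles in rad, forces in N, time in s.
With the tool pointing down it reaches from about 0.4 to 0.85 m from the base axis. Payload 10.4 kg.
Tool frame: the origin (TCP) lies between the finger pads; the fingertips stand tip_extent ahead of it and the grasp point (between the pads) lies 2 mm behind it (tip_extent is the distance from the TCP to the fingertips, in m); z points along the fingers, y is the direction in which the jaws open and shut (so a half turn about z gives the same grasp; the last joint's range is limited). The gripper opens to 87 mm and grips with 3 to 60 N. Pads are 19 mm wide; open, the fingers measure 117 mm over their backs; the gripper's body (75 mm by 190 mm) begins 51 mm behind the grasp point.
Start: joints at [1.199, 0.332, -0.065, 1.46, 0.022, 1.35, -0.088], TCP at [0.214, -0.587, 0.24] pointing down, gripper open.
Joint ranges: [-2.6, 2.6], [-0.5, 2.12], [-1.47, 1.34], [0.16, 2.42], [-1.27, 4.41], [0.06, 2.06], [-2.6, 2.6]. Speed limits (rad/s): [2.22, 2.22, 2.79, 2.79, 3.14, 3.14, 3.14].

INTERFACE

Orientations are given as a unit quaternion [x, y, z, w].
In Python, from bench import read_state, camera, camera_params, close_job, tip_extent gives the robot as it stands. The module is installed in compiled form; this text tells all that it offers.
- The arm moves only by the tool send_rows, never from a script. Its argument "steps" is a list of rows, each a list of 7 numbers: the turn, a rotation vector about the tool's x, y, z in degrees, then the shift along the tool's x, y, z in m, then the gripper's target within -1 to 1 (shut at 1, half-way at 0, fully open at -1). In form: [[ax, ay, az, x, y, z, jaw], ...]. A call has exactly 10 rows; each row shifts and turns the pose as measured when the row begins, along the tool's axes as they then stand; what a row does not reach is not made up. A row lasts 1/10 s, in which the tool goes at most 50 mm and 8.59 degrees, less where a joint would pass 70% of its speed; a pose out of reach is approached as far as the arm can. A call with a gripper value outside its range is refused whole. The fingers move at their own pace and stop on an object; "force" is the grip in N (left out, the last holds). Time passes only in rows, so rows that do not move let the fingers close, or fill a call up. It gives the time, the measured TCP pose, the force and the opening at its end, in the units of the state.
- read_state(): the state, without advancing time (a new reading comes with each control period).
- camera(name): name is "scene" or "top" or "wrist"; returns (picture, depth): 420x560x3 uint8, blue, green, red; 420x560 float32, m along the optical axis (not along the pixel's ray), 0 where there is no reading.
- camera_params(name): a dict with "camera_matrix" (3x3 intrinsics, pixels), "world_from_camera" (4x4, takes a point from camera to world coordinates). Camera axes: x right, y down, z forward; pixel columns grow to the right and rows downward; lengths in m; the calibration is good to about 2 mm. A picture is of the moment at which its call begins: read the wrist's pose just before it. camera_params takes no time and is no camera call; for the wrist camera it gives the pose at the moment of the call.
- close_job(): hands the job in, once; it reports no verdict.
The state is a dict: "time": time; "joint_positions": joint angles; "joint_vel": joint speeds; "joint_torque": joint torques, N m; "ee_pos": TCP position; "eef_rot": TCP orientation; "ft_force": force on the tool from outside, world axes, zero at the start; "torque": the same for the moment, N m; "width": finger opening in m.
Only numpy, scipy, OpenCV 4.12 (cv2) and the standard library are available. Lean on these libraries where they do the work, as an engineer would, in place of code of your own. Each camera call takes 0.05 s, during which the arm holds its last target.

## Working session

There is one attempt and no reset: what is moved stays moved. The work goes in short steps, Python scripts to look and compute and a tool call to move; the robot and the scene stay as the last step left them, time stands still between calls to the robot, and variables do not carry over. Pictures are saved under pics/ and viewed, and the job is handed in when it is done.

Besides the shell and the picture viewer there is one more tool, called after "Call:" as name([rows], argument=value, ...), one row to a line, values as JSON. send_rows: Moves the arm, as the interface text tells. Its arguments: {"type":"object","properties":{"steps":{"type":"array"},"force":{"type":"number"}},"required":["steps"]}

```bash
mkdir -p pics; python3 - <<'E'
from bench import *
import cv2,numpy as np
print(read_state(), tip_extent)
for n in ("scene","top","wrist"):
    p,d=camera(n); cv2.imwrite(f"pics/{n}0.png",p); np.save(f"pics/{n}0.npy",d)
    c=camera_params(n); print(n,np.round(c["camera_matrix"],1).tolist(),np.round(c["world_from_camera"],4).tolist())
E
```

```text
{'time': 0.0, 'joint_positions': array([ 1.19941799,  0.33288451, -0.06469791,  1.46094284,  0.02158885,
        1.34987134, -0.08852286]), 'joint_vel': array([-0.00027452,  0.00024246, -0.00207751,  0.00173299, -0.00062182,
       -0.00037541,  0.00047036]), 'joint_torque': array([ 1.27605090e-03, -6.23252177e+01,  2.55022093e-02, -3.89885116e+01,
       -6.11910014e-02,  3.99098976e-02,  1.39895819e-04]), 'ee_pos': array([ 0.21347044, -0.58703545,  0.23874528]), 'eef_rot': array([ 9.84833005e-01,  1.73503474e-01, -1.48931212e-04, -6.89640051e-04]), 'ft_force': array([-0.32437273, -0.46753445,  0.66076426]), 'torque': array([ 0.03697283,  0.01011585, -0.01130787]), 'width': 0.08659262291790266} 0.017
scene [[530.2, 0.0, 272.7], [0.0, 530.2, 216.1], [0.0, 0.0, 1.0]] [[0.5447, 0.624, -0.5603, 1.4813], [0.8386, -0.4128, 0.3555, -0.603], [-0.0095, -0.6635, -0.7481, 1.3156], [0.0, 0.0, 0.0, 1.0]]
top [[388.8, 0.0, 281.2], [0.0, 388.8, 205.6], [0.0, 0.0, 1.0]] [[-0.0047, -0.9822, 0.1878, 0.356], [-1.0, 0.0047, -0.0004, -0.0145], [-0.0005, -0.1878, -0.9822, 1.0323], [0.0, 0.0, 0.0, 1.0]]
wrist [[309.2, 0.0, 283.6], [0.0, 309.2, 210.3], [0.0, 0.0, 1.0]] [[0.342, -0.9085, -0.2403, 0.2801], [-0.9397, -0.3309, -0.0862, -0.5621], [-0.0012, 0.2553, -0.9669, 0.3824], [0.0, 0.0, 0.0, 1.0]]
```

View pics/scene0.png

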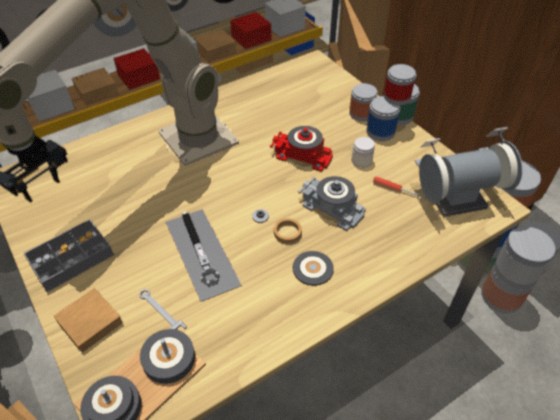

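View pics/top0.png

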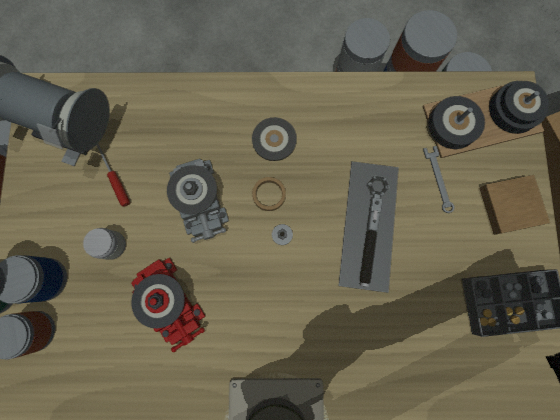

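View pics/wrist0.png

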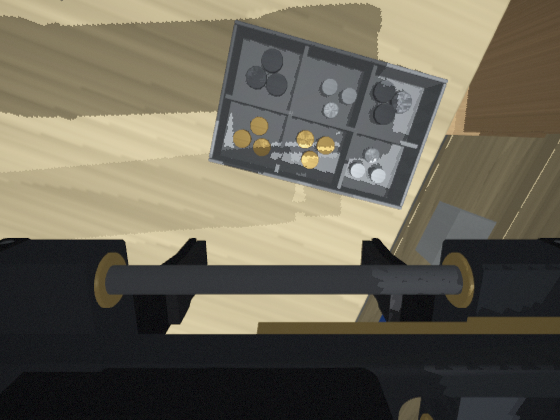

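The top view shows the grey vise's disc near (192,186), the red look-alike at (158,298), and the mat around (370,228). On the mat the wrench's ring is at about (377,186), and its black grip runs down to about (366,280).

```bash
cat > h.py <<'E'
import numpy as np,cv2
from bench import *
def ray(n,uv,z,cp=None):
    c=cp or camera_params(n);K=np.array(c["camera_matrix"]);T=np.array(c["world_from_camera"])
    d=T[:3,:3]@np.linalg.solve(K,[uv[0],uv[1],1.]);o=T[:3,3]
    return o+d*(z-o[2])/d[2]
def pts(n,d,cp=None):
    c=cp or camera_params(n);K=np.array(c["camera_matrix"]);T=np.array(c["world_from_camera"])
    v,u=np.mgrid[:d.shape[0],:d.shape[1]]
    P=np.stack([(u-K[0,2])/K[0,0]*d,(v-K[1,2])/K[1,1]*d,d],-1)
    return P@T[:3,:3].T+T[:3,3]
E
python3 - <<'E'
from h import *
p=cv2.imread("pics/top0.png")
for n,x,y,w,h in(("a",340,155,70,145),("b",150,145,100,110)):
    cv2.imwrite(f"pics/crop_{n}.png",cv2.resize(p[y:y+h,x:x+w],None,fx=4.,fy=4.,interpolation=cv2.INTER_CUBIC))
P=pts("top",np.load("pics/top0.npy"))
z=P[...,2]
m=np.zeros(z.shape,bool);m[155:300,340:410]=1
hm=m&(z>.012)
q=P[hm];print(hm.sum(),q[:,2].max());print(q.min(0),q.max(0))
h=q[q[:,2]>.022];c=h[:,:2].mean(0);e=np.linalg.svd(h[:,:2]-c,full_matrices=0)[2][0];print("handle",c,e,len(h))
t=(q[:,:2]-c)@e;print(t.min(),t.max())
m=np.zeros(z.shape,bool);m[145:255,150:250]=1
for a,b in((.085,.094),(.094,.104),(.104,.118),(.118,.14)):
    s=P[m&(z>a)&(z<b)];print(a,len(s),s.mean(0),s.min(0),s.max(0))
E
```

```text
1145 1.0323037808290574
[ 0.33978115 -0.30412102  0.01200494] [ 0.63080947 -0.0144813   1.03230378]
handle [ 0.45127816 -0.2344311 ] [ 0.85411889 -0.5200778 ] 913
-0.1957954867915164 0.17978856033053273
0.085 1472 [0.57823186 0.20734313 0.09073404] [0.51807598 0.14682034 0.08596258] [0.64143724 0.26995508 0.09396404]
0.094 302 [0.57722673 0.20617196 0.09785825] [0.5204656  0.15099435 0.09400252] [0.63238511 0.26160078 0.10374463]
0.104 117 [0.57734546 0.20577245 0.11271556] [0.56321446 0.19028197 0.10402211] [0.59502173 0.22475772 0.11776536]
0.118 39 [0.57873101 0.20691646 0.12475192] [0.57202062 0.19991476 0.11912632] [0.58582557 0.21354829 0.12915624]
```

```bash
python3 - <<'E'
import cv2,numpy as np
a=cv2.imread("pics/crop_a.png");b=cv2.imread("pics/crop_b.png")
o=np.zeros((580,700,3),np.uint8);o[:a.shape[0],:a.shape[1]]=a;o[:b.shape[0],290:290+b.shape[1]]=b;cv2.imwrite("pics/crop_ab.png",o)
E
```

```text
(no output)
```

View pics/crop_ab.png

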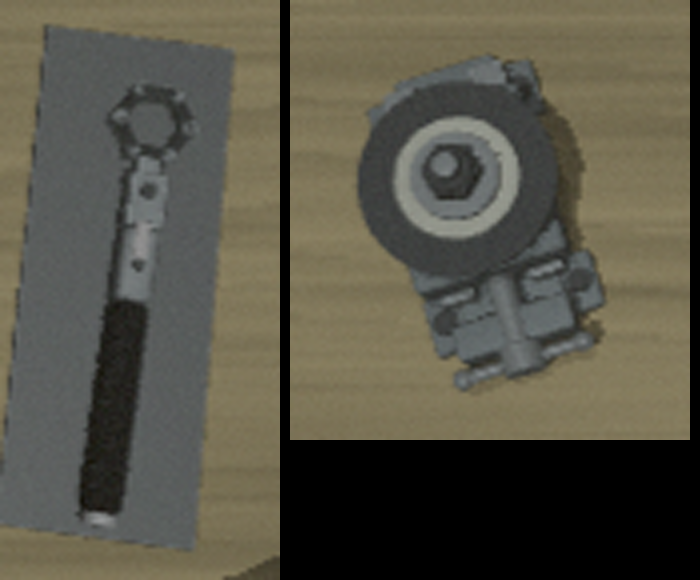

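```bash
cat >> h.py <<'E'
from scipy.spatial.transform import Rotation as R
def plan(target,yaw,n_down=True):
    "delta in tool frame to reach target TCP with tool down and tool x at yaw(deg)"
    s=read_state();q=R.from_quat(s["eef_rot"]);p=s["ee_pos"]
    a=np.radians(yaw);x=np.array([np.cos(a),np.sin(a),0]);z=np.array([0,0,-1.]);y=np.cross(z,x)
    T=R.from_matrix(np.stack([x,y,z],1));rv=(q.inv()*T).as_rotvec(degrees=True)
    print("tcp",np.round(p,4),"toolx yaw",np.round(np.degrees(np.arctan2(*q.as_matrix()[1::-1,0])),2),"rotvec",np.round(rv,2),"shift(now axes)",np.round(q.inv().apply(np.array(target)-p),4),"shift(final axes)",np.round(T.inv().apply(np.array(target)-p),4))
    print("F",np.round(s["ft_force"],1),"M",np.round(s["torque"],2),"w",round(s["width"],4),"t",s["time"])
E
python3 - <<'E'
from h import *
r=ray("top",(377.75,185.25),.02);e=ray("top",(364.5,285),.028)
print(r,e,np.linalg.norm((r-e)[:2]),np.degrees(np.arctan2((r-e)[1],(r-e)[0])))
P=ray("top",(208.8,235.5),.035);print("vise handle",P, "disc ctr?",ray("top",(192,186),.09))
yaw=np.degrees(np.arctan2((r-e)[1],(r-e)[0]));u=np.array([np.cos(np.radians(yaw)),np.sin(np.radians(yaw))])
g=r[:2]-.135*u;print(g)
plan([g[0],g[1],.13],yaw)
for n,uv,z in (("red",(158,298),.09),("tin",(103,243),.085),("tape",(269,193),.02),("flange",(282,235),.02),("discs",(273,138),.0)): print(n,ray("top",uv,z))
E
```

```text
[ 0.60376697 -0.27358393  0.02      ] [ 0.34242577 -0.22467536  0.028     ] 0.26587830092570636 -10.599978370591995
vise handle [0.46922986 0.17187757 0.035     ] disc ctr? [0.58695998 0.2072082  0.09      ]
[ 0.47107069 -0.24875055]
tcp [ 0.2135 -0.5871  0.239 ] toolx yaw 19.99 rotvec [-6.000e-02  2.000e-02  3.059e+01] shift(now axes) [ 0.3577 -0.2299  0.1092] shift(final axes) [ 0.1909 -0.38    0.109 ]
F [-0.4 -0.   0.2] M [-0.   -0.06 -0.01] w 0.0872 t 0.15
red [0.31550554 0.27704755 0.09      ]
tin [0.44645102 0.41975899 0.085     ]
tape [0.58392287 0.0175365  0.02      ]
flange [ 0.47132735 -0.01656286  0.02      ]
discs [0.74592275 0.00716818 0.        ]
```

Call:
send_rows([
  [0,0,0,0.036,-0.023,0,-1],
  [0,0,0,0.036,-0.023,0,-1],
  [0,0,0,0.036,-0.023,0,-1],
  [0,0,0,0.036,-0.023,0,-1],
  [0,0,0,0.036,-0.023,0,-1],
  [0,0,0,0.036,-0.023,0,-1],
  [0,0,0,0.036,-0.023,0,-1],
  [0,0,0,0.036,-0.023,0,-1],
  [0,0,0,0.036,-0.023,0,-1],
  [0,0,0,0.036,-0.023,0,-1],
], force=60)

```text
time: 1.15
ee_pos: [0.477, -0.2408, 0.2355]
eef_rot: [0.986, 0.167, -0.003, -0.001]
ft_force: [0.7, -0.8, -0.2]
width: 0.087
```

Call:
send_rows([
  [0,0,7.6,0,0,0,-1],
  [0,0,7.6,0,0,0,-1],
  [0,0,7.6,0,0,0,-1],
  [0,0,7.6,0,0,0,-1],
  [0,0,0,0,0,0,-1],
  [0,0,0,0,0,0,-1],
  [0,0,0,0,0,0,-1],
  [0,0,0,0,0,0,-1],
  [0,0,0,0,0,0,-1],
  [0,0,0,0,0,0,-1],
])

```text
time: 2.15
ee_pos: [0.4806, -0.232, 0.2341]
eef_rot: [0.995, -0.095, -0.003, -0.002]
ft_force: [0.8, -0.0, 0.3]
width: 0.0874
```

```bash
python3 - <<'E'
from h import *
plan([.471,-.2488,.13],-10.6)
c=camera_params("wrist");p,d=camera("wrist");cv2.imwrite("pics/w1.png",p);np.save("pics/w1.npy",d)
import pickle;pickle.dump(c,open("pics/w1.pkl","wb"))
E
```

```text
tcp [ 0.4806 -0.232   0.2341] toolx yaw -10.88 rotvec [-0.21  0.42 -0.28] shift(now axes) [-0.0055  0.0187  0.1041] shift(final axes) [-0.0064  0.0183  0.1041]
F [ 0.8 -0.   0.3] M [-0.03 -0.01 -0.01] w 0.0874 t 2.15
```

View pics/w1.png

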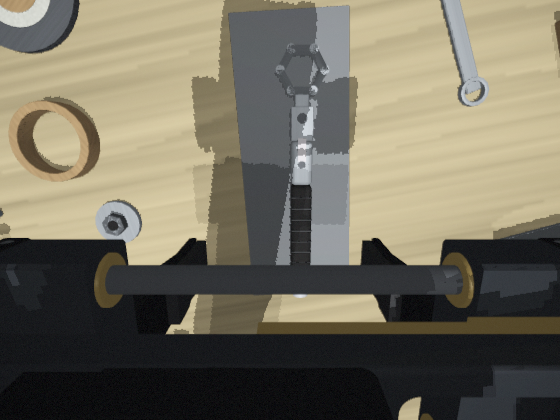

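The wrist view shows the ring centred near (302,70). The handle runs straight down to the grip, whose edges at row 230 are about 290 and 311.

```bash
python3 - <<'E'
from h import *
import pickle
c=pickle.load(open("pics/w1.pkl","rb"))
p=cv2.imread("pics/w1.png")
r=ray("w",(302,70.5),.02,c)
g=p.max(2)
for y in range(190,241,10):
    row=g[y,270:330]; d=np.where(row<45)[0]+270; print(y,d.min(),d.max(),len(d), np.round(ray("w",((d.min()+d.max())/2,y),.03,c),4), end=" ")
    a=ray("w",(d.min()-.5,y),.03,c);b=ray("w",(d.max()+.5,y),.03,c);print("width",np.linalg.norm(a-b))
print("ring",r)
# ring hex from contour crop
cv2.imwrite("pics/w1c.png",cv2.resize(p[30:250,250:350],None,fx=2.7,fy=2.7,interpolation=cv2.INTER_CUBIC))
E
```

```text
190 291 310 17 [ 0.4786 -0.2488  0.03  ] width 0.02284351569170591
200 291 310 16 [ 0.467  -0.2467  0.03  ] width 0.023042643312493633
210 291 310 17 [ 0.4553 -0.2446  0.03  ] width 0.02324527346710523Traceback (most recent call last):
  File "<stdin>", line 8, in <module>
    return umr_minimum(a, axis, None, out, keepdims, initial, where)
ValueError: zero-size array to reduction operation minimum which has no identity
```

```bash
python3 - <<'E'
from h import *
import pickle
c=pickle.load(open("pics/w1.pkl","rb"))
r=ray("w",(302,70.5),.02,c);a=ray("w",(300.5,195),.03,c);print(r,a)
v=(r-a)[:2];print(np.degrees(np.arctan2(v[1],v[0])),np.hypot(*v))
u=v/np.hypot(*v);g=r[:2]-.135*u;print(g)
plan([g[0],g[1],.055],np.degrees(np.arctan2(v[1],v[0])))
E
```

```text
[ 0.60383847 -0.27308684  0.02      ] [ 0.47283634 -0.24775966  0.03      ]
-10.942226625328685 0.13342797603414489
[ 0.47129289 -0.24746126]
tcp [ 0.4806 -0.232   0.2341] toolx yaw -10.88 rotvec [-0.2   0.42  0.06] shift(now axes) [-0.0049  0.0176  0.1791] shift(final axes) [-0.0062  0.017   0.1791]
F [-0.8 -0.1  1.3] M [ 0.05 -0.01 -0.04] w 0.0872 t 2.2
```

Call:
send_rows([
  [-0.2,0.4,0,-0.005,0.0175,0.02,-1],
  [0,0,0,0,0,0.03,-1],
  [0,0,0,0,0,0.03,-1],
  [0,0,0,0,0,0.03,-1],
  [0,0,0,0,0,0.03,-1],
  [0,0,0,0,0,0.02,-1],
  [0,0,0,0,0,0.01,-1],
  [0,0,0,0,0,0,-1],
  [0,0,0,0,0,0,-1],
  [0,0,0,0,0,0,-1],
])

```text
time: 3.2
ee_pos: [0.4744, -0.2502, 0.0616]
eef_rot: [0.996, -0.094, 0.003, 0.001]
ft_force: [0.3, -0.3, 0.8]
width: 0.087
```

```bash
python3 -c "
from h import *
plan([.4713,-.2475,.023],-10.9)"
```

```text
tcp [ 0.4744 -0.2502  0.0616] toolx yaw -10.75 rotvec [ 0.11 -0.36  0.15] shift(now axes) [-0.0038 -0.0022  0.0386] shift(final axes) [-0.0036 -0.0021  0.0386]
F [ 0.3 -0.3  0.8] M [ 0.04  0.05 -0.04] w 0.087 t 3.2
```

Call:
send_rows([
  [0,-0.3,0.1,-0.003,-0.002,0.015,-1],
  [0,0,0,0,0,0.012,-1],
  [0,0,0,0,0,0.008,-1],
  [0,0,0,0,0,0.002,-1],
  [0,0,0,0,0,0,-1],
  [0,0,0,0,0,0,-1],
  [0,0,0,0,0,0,-1],
  [0,0,0,0,0,0,-1],
  [0,0,0,0,0,0,-1],
  [0,0,0,0,0,0,-1],
])

```text
time: 4.2
ee_pos: [0.4734, -0.2484, 0.0239]
eef_rot: [0.996, -0.095, 0.002, 0.002]
ft_force: [-0.2, -0.2, -0.3]
width: 0.0875
```

```bash
python3 -c "
from h import *
plan([.4713,-.2475,.023],-10.9)"
```

```text
tcp [ 0.4734 -0.2484  0.0239] toolx yaw -10.86 rotvec [ 0.2  -0.28  0.04] shift(now axes) [-0.0023 -0.0005  0.0009] shift(final axes) [-0.0023 -0.0005  0.0009]
F [-0.2 -0.2 -0.3] M [ 0.04  0.   -0.02] w 0.0875 t 4.2
```

Aligned, so I'm closing the jaws.

Call:
send_rows([
  [0,0,0,0,0,0,0],
  [0,0,0,0,0,0,0.3],
  [0,0,0,0,0,0,1],
  [0,0,0,0,0,0,1],
  [0,0,0,0,0,0,1],
  [0,0,0,0,0,0,1],
  [0,0,0,0,0,0,1],
  [0,0,0,0,0,0,1],
  [0,0,0,0,0,0,1],
  [0,0,0,0,0,0,1],
], force=60)

```text
time: 5.2
ee_pos: [0.4734, -0.2489, 0.0242]
eef_rot: [0.995, -0.095, 0.002, 0.002]
ft_force: [0.5, 0.5, 0.4]
width: 0.0236
```

Call:
send_rows([
  [0,0,0,0,0,-0.005,1],
  [0,0,0,0,0,-0.01,1],
  [0,0,0,0,0,-0.02,1],
  [0,0,0,0,0,-0.03,1],
  [0,0,0,0,0,-0.03,1],
  [0,0,0,0,0,-0.03,1],
  [0,0,0,0,0,-0.03,1],
  [0,0,0,0,0,-0.02,1],
  [0,0,0,0,0,0,1],
  [0,0,0,0,0,0,1],
])

```text
time: 6.2
ee_pos: [0.4695, -0.2453, 0.2073]
eef_rot: [0.996, -0.094, -0.001, 0.0]
ft_force: [-0.4, -0.1, -3.7]
width: 0.0236
```

```bash
python3 - <<'E'
from h import *
plan([.4713,-.2475,.2],-10.9)
c=camera_params("wrist");p,d=camera("wrist");cv2.imwrite("pics/w2.png",p);np.save("pics/w2.npy",d)
import pickle;pickle.dump(c,open("pics/w2.pkl","wb"))
E
```

```text
tcp [ 0.4695 -0.2453  0.2073] toolx yaw -10.75 rotvec [0.06 0.08 0.15] shift(now axes) [0.0022 0.0018 0.0073] shift(final axes) [0.0022 0.0018 0.0073]
F [-0.4 -0.1 -3.7] M [ 0.05  0.07 -0.04] w 0.0236 t 6.2
```

View pics/w2.png

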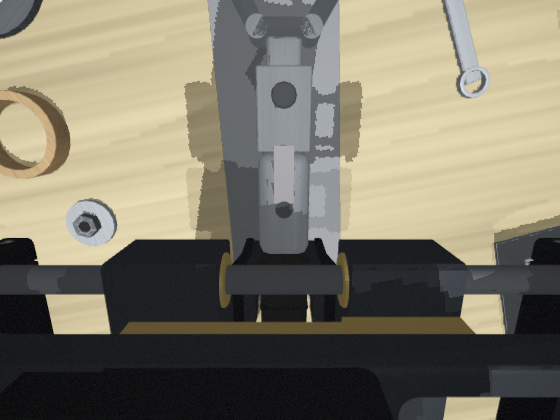

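The handle is held (23.6 mm wide) and the ring's inner end is at the top of the image, symmetric about column 285. Next I carry it to a viewpoint beside the nut.

Call:
send_rows([
  [0,0,0,-0.004,-0.015,0,1],
  [0,0,0,-0.004,-0.035,0,1],
  [0,0,0,-0.004,-0.045,0,1],
  [0,0,0,-0.004,-0.045,0,1],
  [0,0,0,-0.004,-0.045,0,1],
  [0,0,0,-0.004,-0.045,0,1],
  [0,0,0,-0.004,-0.045,0,1],
  [0,0,0,-0.004,-0.045,0,1],
  [0,0,0,-0.004,-0.045,0,1],
  [0,0,0,-0.002,-0.03,0,1],
])

```text
time: 7.25
ee_pos: [0.4972, 0.1654, 0.194]
eef_rot: [0.995, -0.097, -0.011, 0.0]
ft_force: [-0.0, -0.5, -3.3]
width: 0.0236
```

Call:
send_rows([
  [0,0,-5,0,0,0,1],
  [0,0,-8.5,0,0,0,1],
  [0,0,-8.5,0,0,0,1],
  [0,0,-8.5,0,0,0,1],
  [0,0,-8.5,0,0,0,1],
  [0,0,-8.5,0,0,0,1],
  [0,0,-8.5,0,0,0,1],
  [0,0,-8.5,0,0,0,1],
  [0,0,-8.5,0,0,0,1],
  [0,0,-8.5,0,0,0,1],
])

```text
time: 8.25
ee_pos: [0.4827, 0.1779, 0.1806]
eef_rot: [0.811, 0.585, -0.017, -0.014]
ft_force: [1.1, -1.2, -4.9]
width: 0.0232
```

Call:
send_rows([
  [0,0,-8.5,0,0,0,1],
  [0,0,0,0,0,0,1],
  [0,0,0,0,0,0,1],
  [0,0,0,0,0,0,1],
  [0,0,0,0,0,0,1],
  [0,0,0,0,0,0,1],
  [0,0,0,0,0,0,1],
  [0,0,0,0,0,0,1],
  [0,0,0,0,0,0,1],
  [0,0,0,0,0,0,1],
])

```text
time: 9.25
ee_pos: [0.4787, 0.1791, 0.1768]
eef_rot: [0.767, 0.641, -0.019, -0.016]
ft_force: [-0.1, -0.3, -4.3]
width: 0.0234
```

```bash
python3 - <<'E'
from h import *
plan([.508,.159,.2],79)
c=camera_params("wrist");p,d=camera("wrist");cv2.imwrite("pics/w3.png",p);np.save("pics/w3.npy",d)
import pickle;pickle.dump(c,open("pics/w3.pkl","wb"))
E
```

```text
tcp [0.4787 0.1791 0.1768] toolx yaw 79.71 rotvec [-2.85  0.5   0.7 ] shift(now axes) [-0.0148  0.0312 -0.0247] shift(final axes) [-0.0142  0.0326 -0.0232]
F [-0.1 -0.3 -4.3] M [-0.06 -0.13 -0.  ] w 0.0234 t 9.25
```

View pics/w3.png

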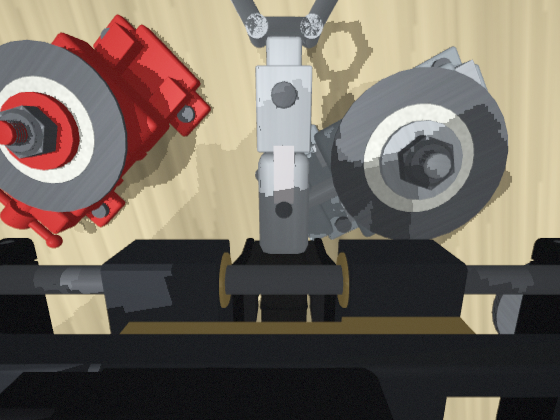

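Call:
send_rows([
  [-2.8,0.5,0.7,0.0,0.017,-0.015,1],
  [0,0,0,0,0.015,-0.01,1],
  [0,0,0,0,0,0,1],
  [0,0,0,0,0,0,1],
  [0,0,0,0,0,0,1],
  [0,0,0,0,0,0,1],
  [0,0,0,0,0,0,1],
  [0,0,0,0,0,0,1],
  [0,0,0,0,0,0,1],
  [0,0,0,0,0,0,1],
])

```text
time: 10.3
ee_pos: [0.5133, 0.173, 0.2036]
eef_rot: [0.772, 0.635, 0.003, 0.003]
ft_force: [0.2, -0.2, -4.6]
width: 0.024
```

```bash
python3 - <<'E'
from h import *
plan([.508,.159,.2],79)
c=camera_params("wrist");p,d=camera("wrist");cv2.imwrite("pics/w4.png",p);np.save("pics/w4.npy",d)
import pickle;pickle.dump(c,open("pics/w4.pkl","wb"))
P=pts("w",d,c)
n=ray("w",(0,0),.1,c)
T=c["world_from_camera"];K=c["camera_matrix"]
q=np.linalg.inv(T)@[.578,.207,.111,1];uv=(K@q[:3])/q[2];print(uv)
u,v=map(int,uv[:2]);x0,y0=u-45,v-45
cv2.imwrite("pics/w4c.png",cv2.resize(p[y0:y0+90,x0:x0+90],None,fx=6.5,fy=6.5,interpolation=cv2.INTER_CUBIC));print(x0,y0)
m=np.zeros(d.shape,bool);m[y0:y0+90,x0:x0+90]=1
z=P[...,2]
for a,b in((.088,.093),(.097,.101),(.1105,.1165),(.122,.13)):
    s=P[m&(z>a)&(z<b)];print(a,len(s),s.mean(0).round(4),s.min(0).round(4),s.max(0).round(4))
# ring boss heights
print("wrench z",P[25,258],P[25,312],P[100,270],P[190,270],P[190,300])
E
```

```text
tcp [0.5133 0.173  0.2036] toolx yaw 78.9 rotvec [ 0.52 -0.08 -0.1 ] shift(now axes) [-0.0148 -0.0025  0.0036] shift(final axes) [-0.0148 -0.0025  0.0036]
F [ 0.2 -0.2 -4.6] M [-0.07 -0.04  0.03] w 0.024 t 10.3
[356.27121266 163.40351675   1.        ]
311 118
0.088 4206 [0.5831 0.1991 0.0896] [0.5395 0.1593 0.088 ] [0.6222 0.2466 0.093 ]
0.097 1425 [0.5779 0.212  0.0977] [0.5516 0.1832 0.097 ] [0.6063 0.2374 0.101 ]
0.1105 746 [0.5777 0.2114 0.1125] [0.5637 0.1951 0.1105] [0.5942 0.2273 0.1165]
0.122 376 [0.579  0.2105 0.1241] [0.5717 0.2027 0.1221] [0.5869 0.2179 0.1264]
wrench z [0.5253119  0.28720083 0.19806683] [0.54801567 0.28254198 0.19898947] [0.52430616 0.25555776 0.20657843] [0.51637243 0.21721562 0.20730895] [0.52990216 0.21452577 0.20723978]
```

View pics/w4c.png

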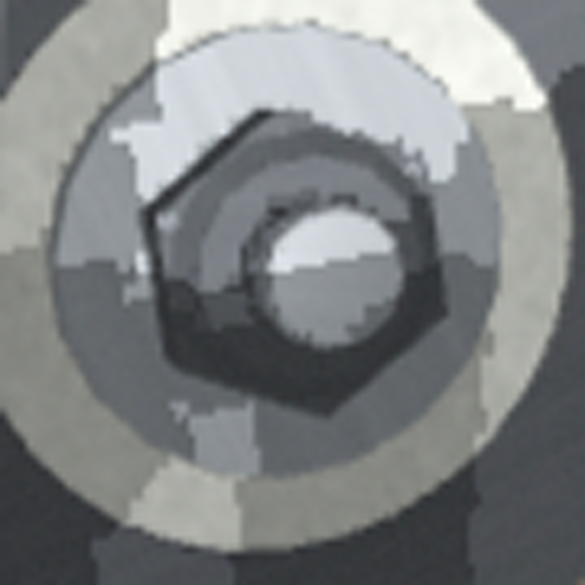

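```bash
python3 - <<'E'
from h import *
import pickle
c=pickle.load(open("pics/w4.pkl","rb"))
f=lambda x,y,z: ray("w",(311+(x+.5)/6.5-.5,118+(y+.5)/6.5-.5),z,c)[:2]
print("flange",f(276,251,.099),"stud",f(334,278,.126))
for s,z in ((((265,108),(148,210),(168,358),(430,190)),.099),(((330,412),(445,312),(168,358),(430,190)),.111)):
    for x,y in s:
        w=f(x,y,z)
        for ce in (f(276,251,.099),):
            v=w-ce;print(z,(x,y),w.round(4),"r",np.hypot(*v).round(4),"ang mod60",(np.degrees(np.arctan2(v[1],v[0]))%60).round(1))
# direction of edges
a,b=f(265,108,.099),f(148,210,.099);print("edge", np.degrees(np.arctan2(*(b-a)[::-1]))%60)
a,b=f(330,412,.111),f(445,312,.111);print("edge", np.degrees(np.arctan2(*(b-a)[::-1]))%60)
a,b=f(330,412,.111),f(168,358,.111);print("edge", np.degrees(np.arctan2(*(b-a)[::-1]))%60)
a,b=f(148,210,.099),f(168,358,.099);print("edge", np.degrees(np.arctan2(*(b-a)[::-1]))%60)
# circle fit to white annulus / flange by brightness, using ellipse fit
p=cv2.imread("pics/w4.png")
E
```

```text
flange [0.57885511 0.21133746] stud [0.57899168 0.21063669]
0.099 (265, 108) [0.5799 0.2284] r 0.0171 ang mod60 26.6
0.099 (148, 210) [0.5642 0.2192] r 0.0166 ang mod60 31.6
0.099 (168, 358) [0.5639 0.2009] r 0.0182 ang mod60 34.9
0.099 (430, 190) [0.5982 0.215 ] r 0.0197 ang mod60 10.7
0.111 (330, 412) [0.5801 0.1929] r 0.0185 ang mod60 33.7
0.111 (445, 312) [0.5949 0.202 ] r 0.0185 ang mod60 29.7
0.111 (168, 358) [0.5621 0.2029] r 0.0187 ang mod60 26.6
0.111 (430, 190) [0.5948 0.2163] r 0.0167 ang mod60 17.4
edge 30.471929151981527
edge 31.697053863054244
edge 30.655282711599
edge 29.034153519816925
```

```bash
python3 - <<'E'
from h import *
import pickle
p=cv2.imread("pics/scene0.png");cv2.imwrite("pics/sc.png",cv2.resize(p[165:235,295:375],None,fx=7,fy=7,interpolation=cv2.INTER_CUBIC))
p=cv2.imread("pics/top0.png");cv2.imwrite("pics/tc.png",cv2.resize(p[155:215,160:225],None,fx=8,fy=8,interpolation=cv2.INTER_CUBIC))
p=cv2.imread("pics/w3.png");cv2.imwrite("pics/w3c.png",cv2.resize(p[115:215,370:480],None,fx=6,fy=6,interpolation=cv2.INTER_CUBIC))
E
```

```text
(no output)
```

View pics/sc.png

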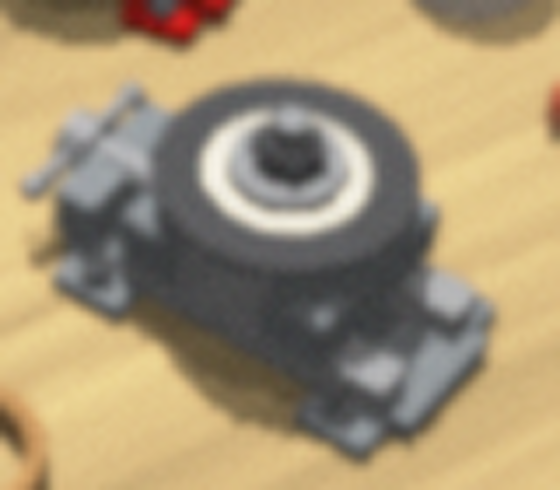

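View pics/tc.png

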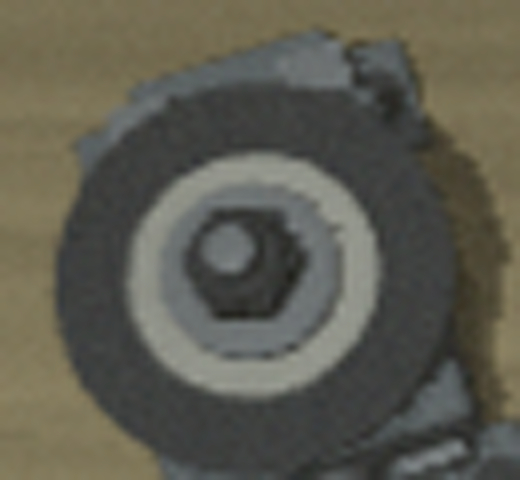

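View pics/w3c.png

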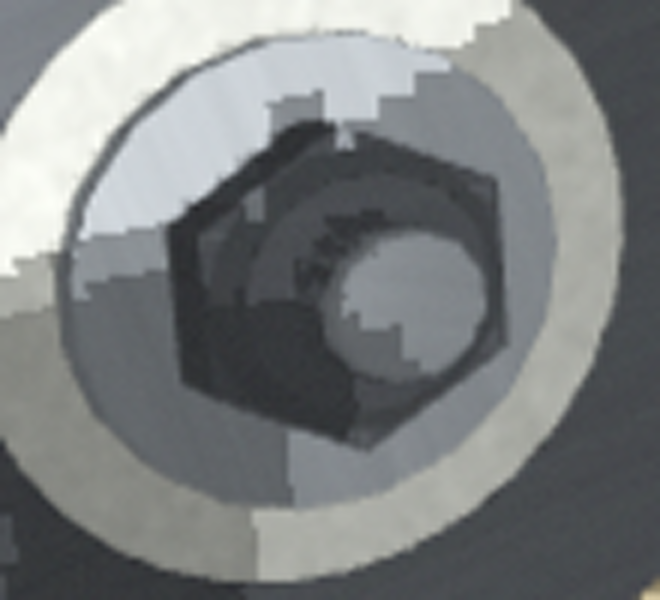

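```bash
python3 - <<'E'
from h import *
import pickle
def g(n,c,x0,y0,s,x,y,z): return ray(n,(x0+(x+.5)/s-.5,y0+(y+.5)/s-.5),z,c)[:2].round(4)
w3=pickle.load(open("pics/w3.pkl","rb"))
print("top flange",g("top",None,160,155,8,252,270,.099),"stud",g("top",None,160,155,8,229,247,.126),"disc",g("top",None,160,155,8,256,282,.091),"ann",g("top",None,160,155,8,253,275,.091))
print("scene ann",g("scene",None,295,165,7,287,170,.091))
print("w3 flange",g("w",w3,370,115,6,312,270,.099),"stud",g("w",w3,370,115,6,411,306,.126))
E
```

```text
top flange [0.5789 0.2072] stud [0.5796 0.2079] disc [0.577  0.2077] ann [0.5792 0.2087]
scene ann [0.5776 0.2123]
w3 flange [0.579  0.2116] stud [0.5787 0.2108]
```

```bash
cat >> h.py <<'E'
L,H=.1326,.0202
def ringplan(cx,cy,zbot,yaw):
    a=np.radians(yaw);plan([cx-L*np.cos(a),cy-L*np.sin(a),zbot+H],yaw)
    s=read_state();q=R.from_quat(s["eef_rot"]);print("ring now",(s["ee_pos"]+q.apply([L,0,H])).round(4))
E
python3 -c "
from h import *
ringplan(.579,.211,.155,60.7)"
```

```text
tcp [0.5133 0.173  0.2036] toolx yaw 78.9 rotvec [ 0.5  -0.17 18.2 ] shift(now axes) [-0.0761  0.0155  0.0285] shift(final axes) [-0.0673  0.0387  0.0284]
F [-0.7  0.2 -3.6] M [-0.03 -0.06 -0.04] w 0.0239 t 10.35
ring now [0.539  0.3031 0.1836]
```

Call:
send_rows([
  [0,0,0,-0.016,0.003,0,1],
  [0,0,0,-0.02,0.004,0,1],
  [0,0,0,-0.02,0.004,0,1],
  [0,0,0,-0.02,0.004,0,1],
  [0,0,4,0,0,0,1],
  [0,0,7,0,0,0.006,1],
  [0,0,7,0,0,0.006,1],
  [0,0,0,0,0,0,1],
  [0,0,0,0,0,0,1],
  [0,0,0,0,0,0,1],
])

```text
time: 11.35
ee_pos: [0.5135, 0.093, 0.1916]
eef_rot: [0.863, 0.505, 0.004, 0.002]
ft_force: [-0.5, -0.3, -4.3]
width: 0.0235
```

```bash
python3 -c "
from h import *
ringplan(.579,.211,.155,60.7)"
```

```text
tcp [0.5135 0.093  0.1916] toolx yaw 60.72 rotvec [ 0.47 -0.29  0.02] shift(now axes) [ 0.0023 -0.0007  0.0164] shift(final axes) [ 0.0024 -0.0006  0.0164]
F [-0.5 -0.3 -4.3] M [-0.04 -0.07 -0.01] w 0.0235 t 11.35
ring now [0.5785 0.2087 0.1721]
```

Call:
send_rows([
  [0.4,-0.3,0,0.0024,-0.0006,0.006,1],
  [0,0,0,0,0,0.01,1],
  [0,0,0,0,0,0.006,1],
  [0,0,0,0,0,0,1],
  [0,0,0,0,0,0,1],
  [0,0,0,0,0,0,1],
  [0,0,0,0,0,0,1],
  [0,0,0,0,0,0,1],
  [0,0,0,0,0,0,1],
  [0,0,0,0,0,0,1],
])

```text
time: 12.35
ee_pos: [0.5145, 0.0959, 0.1682]
eef_rot: [0.862, 0.508, 0.0, 0.0]
ft_force: [0.6, -0.7, -3.9]
width: 0.0235
```

```bash
python3 - <<'E'
from h import *
ringplan(.579,.211,.155,60.7)
import pickle
o=[]
for n,x0,y0,w,h,s in(("top",160,150,75,80,7),):
    p,d=camera(n);cv2.imwrite(f"pics/{n}5.png",p);cv2.imwrite("pics/t5c.png",cv2.resize(p[y0:y0+h,x0:x0+w],None,fx=s,fy=s,interpolation=cv2.INTER_CUBIC))
p,d=camera("scene");cv2.imwrite("pics/s5c.png",cv2.resize(p[140:235,290:390],None,fx=6,fy=6,interpolation=cv2.INTER_CUBIC))
E
```

```text
tcp [0.5145 0.0959 0.1682] toolx yaw 61.02 rotvec [0.06 0.   0.32] shift(now axes) [-0.0007 -0.0001 -0.007 ] shift(final axes) [-0.0007 -0.0001 -0.007 ]
F [ 0.6 -0.7 -3.9] M [-0.01  0.03  0.03] w 0.0235 t 12.35
ring now [0.5788 0.2119 0.148 ]
```

View pics/t5c.png

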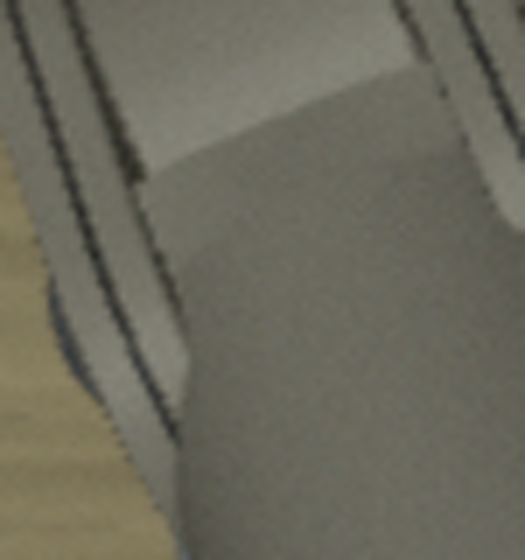

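View pics/s5c.png

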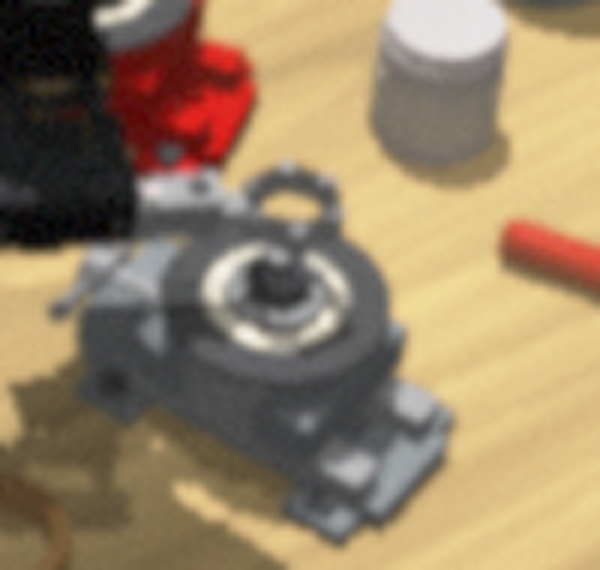

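```bash
python3 - <<'E'
from h import *
def g(n,c,x0,y0,s,x,y,z): return ray(n,(x0+(x+.5)/s-.5,y0+(y+.5)/s-.5),z,c)[:2].round(4)
for q in ((293,204),(291,200)):print(g("scene",None,290,140,6,*q,.165))
print(g("scene",None,290,140,6,277,296,.091))
E
```

```text
[0.5841 0.2111]
[0.5811 0.2121]
[0.5781 0.2126]
```

Call:
send_rows([
  [0,0,0.2,-0.0007,0,0.005,1],
  [0,0,0,0,0,0.007,1],
  [0,0,0,0,0,0.007,1],
  [0,0,0,0,0,0.006,1],
  [0,0,0,0,0,0,1],
  [0,0,0,0,0,0,1],
  [0,0,0,0,0,0,1],
  [0,0,0,0,0,0,1],
  [0,0,0,0,0,0,1],
  [0,0,0,0,0,0,1],
])

```text
time: 13.45
ee_pos: [0.5141, 0.0952, 0.1407]
eef_rot: [0.862, 0.506, 0.0, 0.0]
ft_force: [0.0, 0.4, -4.4]
width: 0.0233
```

```bash
python3 - <<'E'
from h import *
ringplan(.579,.2112,.116,60.8)
p,d=camera("scene");cv2.imwrite("pics/s6c.png",cv2.resize(p[160:220,300:370],None,fx=9,fy=9,interpolation=cv2.INTER_CUBIC))
c=camera_params("wrist");p,d=camera("wrist");cv2.imwrite("pics/w6.png",p)
E
```

```text
tcp [0.5141 0.0952 0.1407] toolx yaw 60.8 rotvec [0.04 0.01 0.  ] shift(now axes) [0.0003 0.0001 0.0045] shift(final axes) [0.0003 0.0001 0.0045]
F [ 0.   0.4 -4.4] M [-0.1   0.02 -0.01] w 0.0233 t 13.45
ring now [0.5788 0.211  0.1205]
```

View pics/s6c.png

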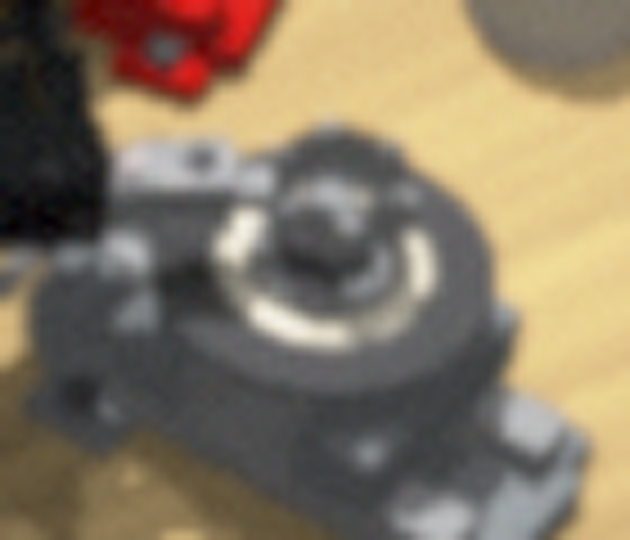

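View pics/w6.png

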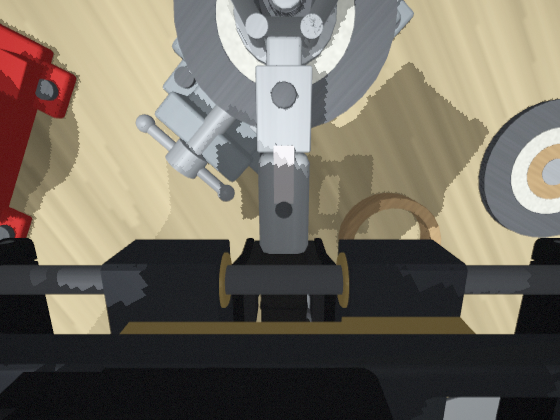

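Call:
send_rows([
  [0,0,0,0.0003,0.0007,0.002,1],
  [0,0,0,0,0,0.002,1],
  [0,0,0,0,0,0.002,1],
  [0,0,0,0,0,0.001,1],
  [0,0,0,0,0,0,1],
  [0,0,0,0,0,0,1],
  [0,0,0,0,0,0,1],
  [0,0,0,0,0,0,1],
  [0,0,0,0,0,0,1],
  [0,0,0,0,0,0,1],
])

```text
time: 14.55
ee_pos: [0.5149, 0.0951, 0.133]
eef_rot: [0.863, 0.506, 0.0, 0.0]
ft_force: [0.1, -0.5, -3.8]
width: 0.0238
```

```bash
python3 - <<'E'
from h import *
ringplan(.579,.2112,.111,60.8)
E
```

```text
tcp [0.5149 0.0951 0.133 ] toolx yaw 60.8 rotvec [0.03 0.01 0.  ] shift(now axes) [ 0.     -0.0007  0.0018] shift(final axes) [ 0.     -0.0007  0.0018]
F [ 0.1 -0.5 -3.8] M [-0.02 -0.02  0.02] w 0.0238 t 14.55
ring now [0.5796 0.2109 0.1128]
```

No contact yet at ring z 0.113. The hex engages next, so I continue in small steps.

Call:
send_rows([
  [0,0,0,0,0,0.001,1],
  [0,0,0,0,0,0.001,1],
  [0,0,0,0,0,0.001,1],
  [0,0,0,0,0,0.001,1],
  [0,0,0,0,0,0,1],
  [0,0,0,0,0,0,1],
  [0,0,0,0,0,0,1],
  [0,0,0,0,0,0,1],
  [0,0,0,0,0,0,1],
  [0,0,0,0,0,0,1],
])

```text
time: 15.55
ee_pos: [0.5154, 0.0949, 0.1301]
eef_rot: [0.863, 0.506, 0.0, 0.001]
ft_force: [-3.3, -2.2, 0.6]
width: 0.0237
```

```bash
python3 - <<'E'
from h import *
ringplan(.579,.2112,.099,60.8)
E
```

```text
tcp [0.5154 0.0949 0.1301] toolx yaw 60.79 rotvec [ 0.12  0.   -0.01] shift(now axes) [-0.0001 -0.0012  0.0109] shift(final axes) [-0.0001 -0.0012  0.0109]
F [-3.3 -2.2  0.6] M [0.11 0.25 0.12] w 0.0237 t 15.55
ring now [0.5801 0.2107 0.1099]
```

Call:
send_rows([
  [0,0,0,-0.0005,-0.0004,-0.0005,1],
  [0,0,0,-0.0005,-0.0004,0,1],
  [0,0,0,0,0,0,1],
  [0,0,0,0,0,0.001,1],
  [0,0,0,0,0,0.001,1],
  [0,0,0,0,0,0.001,1],
  [0,0,0,0,0,0,1],
  [0,0,0,0,0,0,1],
  [0,0,0,0,0,0,1],
  [0,0,0,0,0,0,1],
])

```text
time: 16.55
ee_pos: [0.5149, 0.0944, 0.1279]
eef_rot: [0.863, 0.506, 0.001, 0.001]
ft_force: [-3.3, -1.5, 2.2]
width: 0.0238
```

```bash
python3 - <<'E'
from h import *
ringplan(.579,.2112,.099,60.8)
E
```

```text
tcp [0.5149 0.0944 0.1279] toolx yaw 60.75 rotvec [ 0.19 -0.06 -0.05] shift(now axes) [ 0.0006 -0.0011  0.0087] shift(final axes) [ 0.0006 -0.001   0.0087]
F [-3.3 -1.5  2.2] M [0.11 0.13 0.12] w 0.0238 t 16.55
ring now [0.5798 0.2101 0.1078]
```

Call:
send_rows([
  [0,0,0,-0.0003,-0.0007,-0.0005,1],
  [0,0,0,-0.0003,-0.0007,0,1],
  [0,0,0,0,0,0,1],
  [0,0,0,0,0,0.0005,1],
  [0,0,0,0,0,0.001,1],
  [0,0,0,0,0,0.001,1],
  [0,0,0,0,0,0,1],
  [0,0,0,0,0,0,1],
  [0,0,0,0,0,0,1],
  [0,0,0,0,0,0,1],
])

```text
time: 17.55
ee_pos: [0.5143, 0.0945, 0.1262]
eef_rot: [0.863, 0.505, 0.002, 0.002]
ft_force: [-1.4, -1.7, 1.8]
width: 0.0236
```

```bash
python3 - <<'E'
from h import *
ringplan(.579,.2112,.099,60.8)
E
```

```text
tcp [0.5143 0.0945 0.1262] toolx yaw 60.71 rotvec [ 0.29 -0.14 -0.09] shift(now axes) [ 0.0008 -0.0005  0.007 ] shift(final axes) [ 0.0009 -0.0005  0.007 ]
F [-1.4 -1.7  1.8] M [ 0.2  -0.15 -0.01] w 0.0236 t 17.55
ring now [0.5793 0.2101 0.1063]
```

Call:
send_rows([
  [0,0,0,-0.0004,-0.0002,-0.001,1],
  [0,0,0,-0.0003,-0.0002,0,1],
  [0,0,0,0,0,0,1],
  [0,0,0,0,0,0.001,1],
  [0,0,0,0,0,0.001,1],
  [0,0,0,0,0,0.001,1],
  [0,0,0,0,0,0,1],
  [0,0,0,0,0,0,1],
  [0,0,0,0,0,0,1],
  [0,0,0,0,0,0,1],
])

```text
time: 18.55
ee_pos: [0.5124, 0.0935, 0.1223]
eef_rot: [0.863, 0.505, 0.001, 0.001]
ft_force: [0.6, -1.0, -3.6]
width: 0.0239
```

```bash
python3 - <<'E'
from h import *
ringplan(.579,.2112,.099,60.8)
c=camera_params("wrist");p,d=camera("wrist");cv2.imwrite("pics/w7.png",p);P=pts("w",d,c)
for v in (25,70,100,130,180,210):
  print(v,P[v,262:268].mean(0).round(4),P[v,302:306].mean(0).round(4))
p,d=camera("scene");cv2.imwrite("pics/s7c.png",cv2.resize(p[160:220,300:370],None,fx=9,fy=9,interpolation=cv2.INTER_CUBIC))
E
```

```text
tcp [0.5124 0.0935 0.1223] toolx yaw 60.69 rotvec [ 0.16 -0.04 -0.11] shift(now axes) [0.0027 0.0007 0.0031] shift(final axes) [0.0027 0.0007 0.0031]
F [ 0.6 -1.  -3.6] M [-0.2  -0.28 -0.18] w 0.0239 t 18.55
ring now [0.5774 0.2091 0.1022]
25 [0.5614 0.1965 0.119 ] [0.5757 0.1884 0.1192]
70 [0.5522 0.1797 0.1282] [0.566  0.1717 0.1293]
100 [0.5463 0.1696 0.129 ] [0.5606 0.1616 0.1284]
130 [0.5402 0.1591 0.128 ] [0.5548 0.1509 0.1281]
180 [0.5291 0.1402 0.1271] [0.5445 0.1316 0.1273]
210 [0.522  0.1281 0.127 ] [0.5378 0.1191 0.1266]
```

View pics/w7.png

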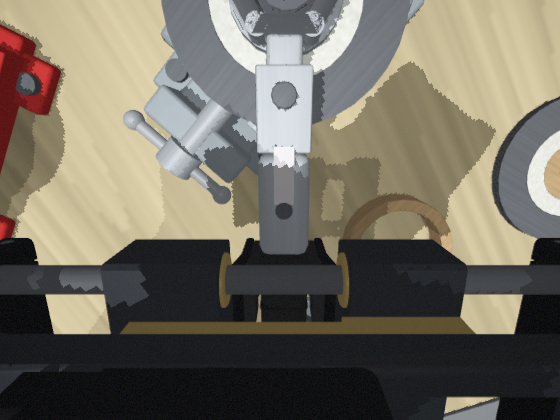

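View pics/s7c.png

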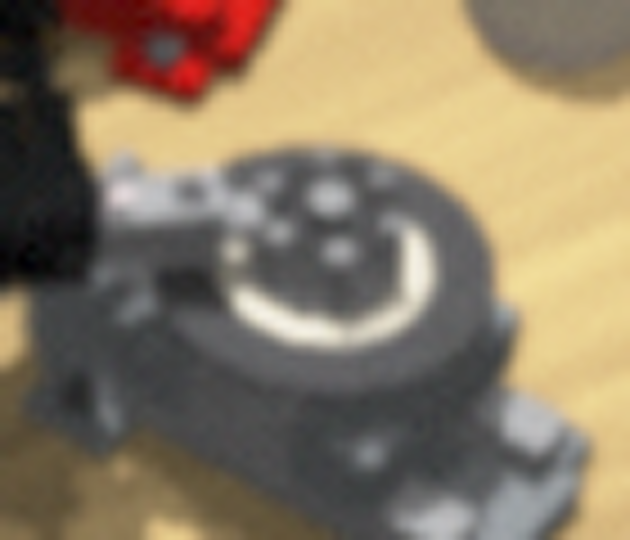

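The ring has slipped over the hex: kinematic ring z is 0.102, but the image depths show the wrench pitched about 1.5–2° nose-up. I'll pitch the nose down and lower it the rest of the way.

Call:
send_rows([
  [0,-0.5,0,0,0,0,1],
  [0,-0.5,0,0,0,0,1],
  [0,-0.5,0,0,0,0,1],
  [0,0,0,0,0,0.0005,1],
  [0,0,0,0,0,0.001,1],
  [0,0,0,0,0,0,1],
  [0,0,0,0,0,0,1],
  [0,0,0,0,0,0,1],
  [0,0,0,0,0,0,1],
  [0,0,0,0,0,0,1],
])

```text
time: 19.65
ee_pos: [0.5124, 0.0935, 0.1206]
eef_rot: [0.863, 0.505, -0.011, 0.008]
ft_force: [0.5, -1.0, -3.3]
width: 0.0238
```

```bash
cat > look.py <<'E'
from h import *
import sys
ringplan(.579,.2112,.099,60.8)
c=camera_params("wrist");p,d=camera("wrist");cv2.imwrite(f"pics/{sys.argv[1]}.png",p);P=pts("w",d,c)
for v in (25,70,100,130,180,210):
  print(v,P[v,262:268].mean(0).round(4),P[v,302:306].mean(0).round(4))
E
python3 look.py w8
```

```text
tcp [0.5124 0.0935 0.1206] toolx yaw 60.7 rotvec [ 0.16  1.6  -0.1 ] shift(now axes) [0.0027 0.0007 0.0014] shift(final axes) [0.0027 0.0008 0.0014]
F [ 0.5 -1.  -3.3] M [-0.13 -0.26 -0.15] w 0.0238 t 19.65
ring now [0.577  0.2086 0.0967]
25 [0.5612 0.1965 0.1145] [0.5756 0.1884 0.1147]
70 [0.5522 0.1799 0.1243] [0.5661 0.1721 0.1244]
100 [0.5463 0.1699 0.124 ] [0.5606 0.1618 0.1249]
130 [0.5402 0.1593 0.1245] [0.5548 0.1511 0.1248]
180 [0.5292 0.1405 0.1245] [0.5445 0.1319 0.1247]
210 [0.522  0.1283 0.1242] [0.5378 0.1194 0.1243]
```

Call:
send_rows([
  [0,0,0,0,0,0.0007,1],
  [0,0,0,0,0,0.0007,1],
  [0,0,0,0,0,0,1],
  [0,0,0,0,0,0,1],
  [0,0,0,0,0,0,1],
  [0,0,0,0,0,0,1],
  [0,0,0,0,0,0,1],
  [0,0,0,0,0,0,1],
  [0,0,0,0,0,0,1],
  [0,0,0,0,0,0,1],
])

```text
time: 20.7
ee_pos: [0.5124, 0.0935, 0.1194]
eef_rot: [0.863, 0.505, -0.011, 0.008]
ft_force: [0.6, -0.9, -2.5]
width: 0.0237
```

```bash
python3 look.py w9
```

```text
tcp [0.5124 0.0935 0.1194] toolx yaw 60.69 rotvec [ 0.17  1.6  -0.11] shift(now axes) [0.0027 0.0007 0.0001] shift(final axes) [0.0027 0.0007 0.0002]
F [ 0.6 -0.9 -2.5] M [-0.07 -0.2  -0.07] w 0.0237 t 20.7
ring now [0.5771 0.2085 0.0955]
25 [0.5612 0.1963 0.1136] [0.5757 0.1884 0.1129]
70 [0.5522 0.1798 0.1234] [0.5661 0.1719 0.1238]
100 [0.5464 0.1698 0.1236] [0.5607 0.1618 0.1232]
130 [0.5403 0.1593 0.1235] [0.5549 0.1511 0.124 ]
180 [0.5292 0.1404 0.1231] [0.5446 0.1318 0.1234]
210 [0.5221 0.1283 0.1232] [0.5379 0.1193 0.123 ]
```

View pics/w9.png

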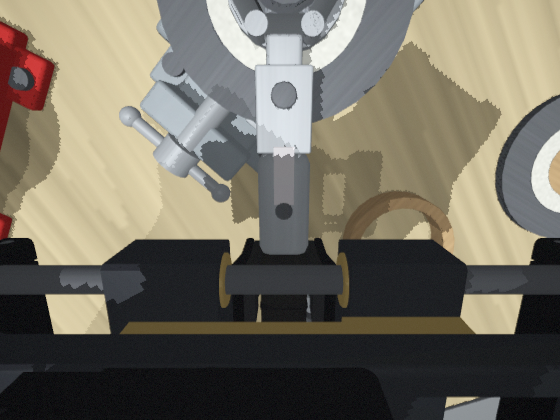

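The ring is home: with the depth bias added, the handle top reads 0.125 and a light contact force has appeared. Now I turn it clockwise about the nut (+tool z rotation, −tool y shift).

Call:
send_rows([
  [0,0,1,0,-0.0023,0,1],
  [0,0,1.5,0.0001,-0.0035,0,1],
  [0,0,1.5,0,-0.0035,0,1],
  [0,0,1.5,0.0001,-0.0035,0,1],
  [0,0,1.5,0,-0.0035,0,1],
  [0,0,1.5,0.0001,-0.0035,0,1],
  [0,0,1.5,0,-0.0035,0,1],
  [0,0,0,0,0,0,1],
  [0,0,0,0,0,0,1],
  [0,0,0,0,0,0,1],
])

```text
time: 21.75
ee_pos: [0.4922, 0.1071, 0.1196]
eef_rot: [0.907, 0.421, -0.009, 0.011]
ft_force: [2.3, -1.1, -4.6]
width: 0.0239
```

```bash
cat > arc.py <<'E'
from h import *
s=read_state();q=R.from_quat(s["eef_rot"]);M=q.as_matrix();p=s["ee_pos"];x=M[:,0]
yaw=np.degrees(np.arctan2(x[1],x[0]))
N0=np.array([.5124,.0935])+.1338*np.array([np.cos(np.radians(60.69)),np.sin(np.radians(60.69))])
e=np.zeros(3);e[:2]=N0-(p[:2]+.1338*x[:2]/np.hypot(*x[:2]));F=s["ft_force"]+[0,0,4]
print("yaw",yaw.round(2),"z",p[2].round(4),"tilt",q.apply([0,0,1]).round(4),"centre err tool",q.inv().apply(e).round(4),"F tool",q.inv().apply(F).round(1),"F",F.round(1),"M tool",q.inv().apply(s["torque"]).round(2),"t",s["time"])
E
python3 arc.py
```

```text
yaw 49.76 z 0.1196 tilt [-0.008  -0.0274 -0.9996] centre err tool [ 0.0002 -0.0012 -0.    ] F tool [0.6 2.4 0.6] F [ 2.3 -1.1 -0.6] M tool [-0.37  0.19 -0.06] t 21.75
```

Call:
send_rows([
  [0,0,1,0,-0.0028,0,1],
  [0,0,1,0,-0.0024,0,1],
  [0,0,1,0,-0.0024,0,1],
  [0,0,1,0,-0.0024,0,1],
  [0,0,1,0,-0.0024,0,1],
  [0,0,0,0,0,0,1],
  [0,0,0,0,0,0,1],
  [0,0,0,0,0,0,1],
  [0,0,0,0,0,0,1],
  [0,0,0,0,0,0,1],
])

```text
time: 22.75
ee_pos: [0.4829, 0.1159, 0.1195]
eef_rot: [0.926, 0.377, -0.008, 0.011]
ft_force: [2.6, -1.6, -4.3]
width: 0.0235
```

```bash
python3 arc.py
```

```text
yaw 44.29 z 0.1195 tilt [-0.0071 -0.0273 -0.9996] centre err tool [ 0.0001 -0.0011 -0.    ] F tool [0.8 2.9 0.3] F [ 2.6 -1.6 -0.3] M tool [-0.43  0.28 -0.05] t 22.75
```

Call:
send_rows([
  [0,0,0.8,0,-0.0023,0,1],
  [0,0,0.8,0,-0.0019,0,1],
  [0,0,0.8,0,-0.0019,0,1],
  [0,0,0.8,0,-0.0019,0,1],
  [0,0,0.8,0,-0.0019,0,1],
  [0,0,0,0,0,0,1],
  [0,0,0,0,0,0,1],
  [0,0,0,0,0,0,1],
  [0,0,0,0,0,0,1],
  [0,0,0,0,0,0,1],
])

```text
time: 23.75
ee_pos: [0.4759, 0.1235, 0.1194]
eef_rot: [0.94, 0.341, -0.008, 0.012]
ft_force: [2.6, -1.3, -4.2]
width: 0.0234
```

```bash
python3 arc.py
```

```text
yaw 39.9 z 0.1194 tilt [-0.0065 -0.0274 -0.9996] centre err tool [ 0.     -0.0011 -0.    ] F tool [1.1 2.7 0.2] F [ 2.6 -1.3 -0.2] M tool [-0.46  0.35 -0.04] t 23.75
```

Call:
send_rows([
  [0,0,0.8,0,-0.0021,0,1],
  [0,0,0.8,0,-0.0019,0,1],
  [0,0,0.8,0,-0.0019,0,1],
  [0,0,0.8,0,-0.0019,0,1],
  [0,0,0.8,0,-0.0019,0,1],
  [0,0,0,0,0,0,1],
  [0,0,0,0,0,0,1],
  [0,0,0,0,0,0,1],
  [0,0,0,0,0,0,1],
  [0,0,0,0,0,0,1],
])

```text
time: 24.75
ee_pos: [0.4696, 0.1316, 0.1193]
eef_rot: [0.952, 0.305, -0.007, 0.012]
ft_force: [3.3, -3.0, -4.4]
width: 0.0235
```

```bash
python3 arc.py
```

```text
yaw 35.51 z 0.1193 tilt [-0.0061 -0.0275 -0.9996] centre err tool [-0.     -0.0011 -0.    ] F tool [0.9 4.3 0.4] F [ 3.3 -3.  -0.4] M tool [-0.51  0.48 -0.05] t 24.75
```

Call:
send_rows([
  [0,0,0.8,0,-0.0019,0,1],
  [0,0,0.8,0,-0.0019,0,1],
  [0,0,0.8,0,-0.0019,0,1],
  [0,0,0,0,0,0,1],
  [0,0,0,0,0,0,1],
  [0,0,0,0,0,0,1],
  [0,0,0,0,0,0,1],
  [0,0,0,0,0,0,1],
  [0,0,0,0,0,0,1],
  [0,0,0,0,0,0,1],
])

```text
time: 25.75
ee_pos: [0.4671, 0.1354, 0.1193]
eef_rot: [0.958, 0.285, -0.006, 0.014]
ft_force: [4.0, -2.7, -4.0]
width: 0.0235
```

```bash
python3 arc.py
```

```text
yaw 33.15 z 0.1193 tilt [-0.0044 -0.0295 -0.9996] centre err tool [-0.0001 -0.002  -0.    ] F tool [1.8 4.5 0.1] F [ 4.  -2.7 -0. ] M tool [-0.73  0.44 -0.45] t 25.75
```

Call:
send_rows([
  [0,0,0.8,0,-0.0027,0,1],
  [0,0,0.8,0,-0.0025,0,1],
  [0,0,0,0,-0.0005,0,1],
  [0,0,0,0,0,0,1],
  [0,0,0,0,0,0,1],
  [0,0,0,0,0,0,1],
  [0,0,0,0,0,0,1],
  [0,0,0,0,0,0,1],
  [0,0,0,0,0,0,1],
  [0,0,0,0,0,0,1],
])

```text
time: 26.75
ee_pos: [0.4655, 0.1377, 0.1193]
eef_rot: [0.962, 0.273, -0.005, 0.016]
ft_force: [4.9, -3.1, -4.5]
width: 0.0234
```

```bash
python3 arc.py; python3 - <<'E'
from h import *
p,d=camera("wrist");cv2.imwrite("pics/w10.png",p)
E
```

```text
yaw 31.62 z 0.1193 tilt [-0.0011 -0.0339 -0.9994] centre err tool [-0.0001 -0.0028 -0.0001] F tool [2.5 5.2 0.6] F [ 4.9 -3.1 -0.5] M tool [-0.64  0.46 -0.78] t 26.75
```

View pics/w10.png

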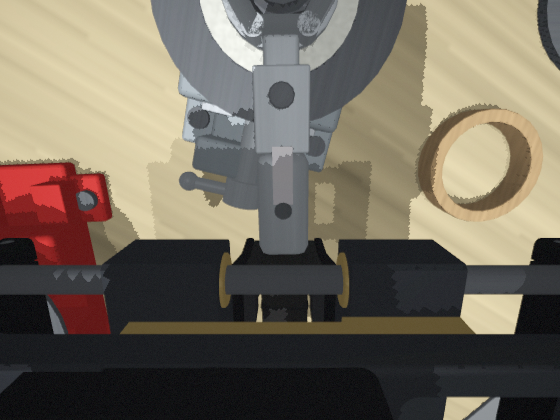

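Call:
send_rows([
  [0,0,0.6,0,-0.0035,0,1],
  [0,0,0.6,0,-0.0035,0,1],
  [0,0,0,0,-0.001,0,1],
  [0,0,0,0,-0.001,0,1],
  [0,0,0,0,-0.001,0,1],
  [0,0,0,0,0,0,1],
  [0,0,0,0,0,0,1],
  [0,0,0,0,0,0,1],
  [0,0,0,0,0,0,1],
  [0,0,0,0,0,0,1],
])

```text
time: 27.8
ee_pos: [0.4643, 0.1396, 0.1192]
eef_rot: [0.965, 0.26, -0.003, 0.021]
ft_force: [4.8, -2.9, -3.9]
width: 0.0236
```

```bash
python3 arc.py; python3 - <<'E'
from h import *
p,d=camera("wrist");cv2.imwrite("pics/w11.png",p)
a=cv2.imread("pics/w9.png")[0:260,200:370];b=p[0:260,200:370]
cv2.imwrite("pics/w11c.png",cv2.resize(np.hstack([a,b]),None,fx=2.2,fy=2.2,interpolation=cv2.INTER_CUBIC))
E
```

```text
yaw 30.14 z 0.1192 tilt [ 0.0046 -0.0414 -0.9991] centre err tool [-0.0002 -0.004  -0.0001] F tool [2.7 4.9 0.1] F [ 4.8 -2.9  0.1] M tool [-0.44  0.47 -0.97] t 27.8
```

View pics/w11c.png

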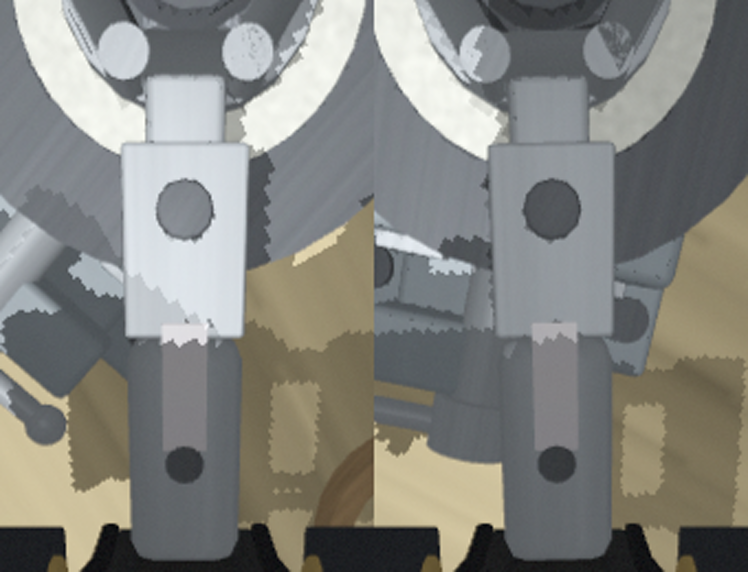

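Call:
send_rows([
  [1,0,0.3,0,-0.005,0,1],
  [1,0,0.3,0,-0.004,0,1],
  [0,0,0,0,0,0,1],
  [0,0,0,0,0,0,1],
  [0,0,0,0,0,0,1],
  [0,0,0,0,0,0,1],
  [0,0,0,0,0,0,1],
  [0,0,0,0,0,0,1],
  [0,0,0,0,0,0,1],
  [0,0,0,0,0,0,1],
])

```text
time: 28.85
ee_pos: [0.4634, 0.1412, 0.1192]
eef_rot: [0.967, 0.254, -0.006, 0.009]
ft_force: [5.4, -2.5, -5.6]
width: 0.0235
```

```bash
cat > bend.py <<'E'
from h import *
import sys
p,d=camera("wrist");n=sys.argv[1];cv2.imwrite(f"pics/{n}.png",p)
a=cv2.imread("pics/w9.png")[0:260,200:370];b=p[0:260,200:370]
cv2.imwrite(f"pics/{n}c.png",cv2.resize(np.hstack([a,b]),None,fx=2.2,fy=2.2,interpolation=cv2.INTER_CUBIC))
E
python3 arc.py; python3 bend.py w12
```

```text
yaw 29.46 z 0.1192 tilt [-0.0066 -0.0197 -0.9998] centre err tool [-0.0002 -0.0037 -0.    ] F tool [3.5 4.8 1.6] F [ 5.4 -2.5 -1.6] M tool [-1.18  0.49 -1.06] t 28.85
```

View pics/w12c.png

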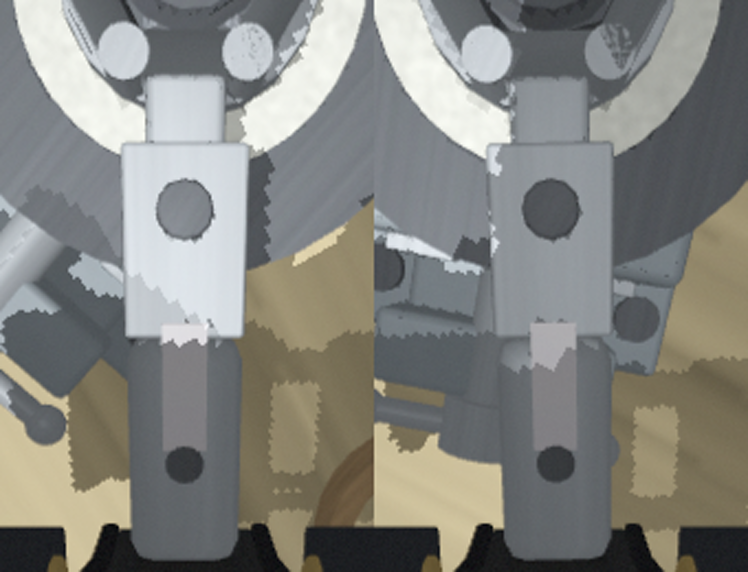

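Call:
send_rows([
  [0,0,0.4,0,-0.005,0,1],
  [0,0,0.4,0,-0.005,0,1],
  [0,0,0,0,-0.002,0,1],
  [0,0,0,0,0,0,1],
  [0,0,0,0,0,0,1],
  [0,0,0,0,0,0,1],
  [0,0,0,0,0,0,1],
  [0,0,0,0,0,0,1],
  [0,0,0,0,0,0,1],
  [0,0,0,0,0,0,1],
])

```text
time: 29.9
ee_pos: [0.4622, 0.1433, 0.1191]
eef_rot: [0.97, 0.242, -0.004, 0.014]
ft_force: [5.6, -2.7, -4.7]
width: 0.0236
```

```bash
python3 arc.py; python3 bend.py w13
```

```text
yaw 28.02 z 0.1191 tilt [ 0.     -0.0293 -0.9996] centre err tool [-0.0002 -0.0047 -0.0001] F tool [3.7 4.9 0.8] F [ 5.6 -2.7 -0.7] M tool [-0.89  0.52 -0.98] t 29.9
```

View pics/w13c.png

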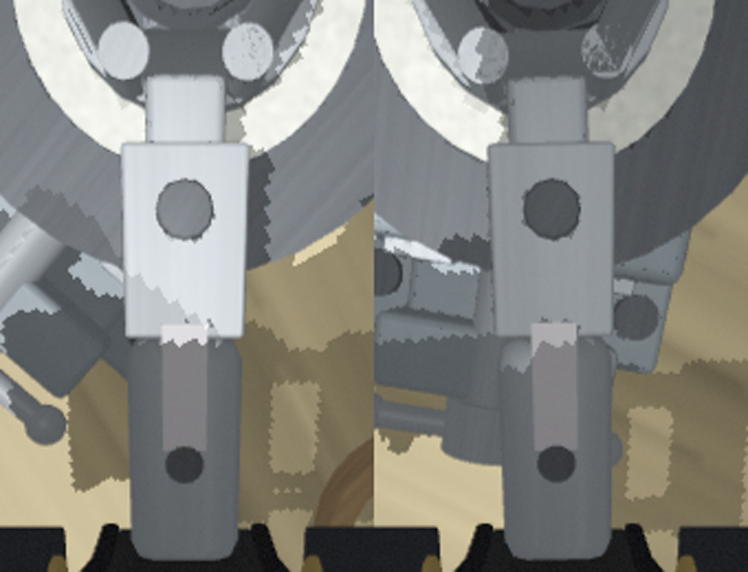

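Call:
send_rows([
  [0.5,0,0.5,0,-0.005,0,1],
  [0.5,0,0.5,0,-0.005,0,1],
  [0,0,0,0,-0.002,0,1],
  [0,0,0,0,0,0,1],
  [0,0,0,0,0,0,1],
  [0,0,0,0,0,0,1],
  [0,0,0,0,0,0,1],
  [0,0,0,0,0,0,1],
  [0,0,0,0,0,0,1],
  [0,0,0,0,0,0,1],
])

```text
time: 30.95
ee_pos: [0.4611, 0.1453, 0.119]
eef_rot: [0.974, 0.228, -0.004, 0.011]
ft_force: [5.0, -2.0, -6.3]
width: 0.0235
```

```bash
python3 arc.py; python3 bend.py w14
```

```text
yaw 26.36 z 0.119 tilt [-0.0022 -0.0234 -0.9997] centre err tool [-0.0003 -0.0062 -0.0001] F tool [3.6 4.  2.3] F [ 5.  -2.  -2.3] M tool [-1.01  0.58 -0.96] t 30.95
```

View pics/w14c.png

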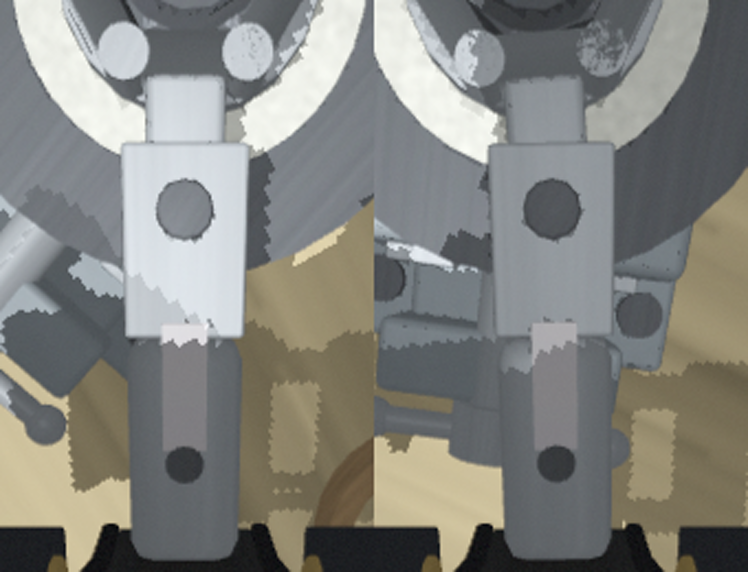

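The pull is now falling as the yaw advances (4.9 to 4.0 N). The ring bosses have moved left of the handle axis by about 3° of bend, so the joint has given. I'll add a small margin.

Call:
send_rows([
  [0.3,0,0.5,0,-0.004,0,1],
  [0,0,0,0,-0.003,0,1],
  [0,0,0,0,0,0,1],
  [0,0,0,0,0,0,1],
  [0,0,0,0,0,0,1],
  [0,0,0,0,0,0,1],
  [0,0,0,0,0,0,1],
  [0,0,0,0,0,0,1],
  [0,0,0,0,0,0,1],
  [0,0,0,0,0,0,1],
])

```text
time: 32.0
ee_pos: [0.4604, 0.1466, 0.119]
eef_rot: [0.975, 0.22, -0.003, 0.012]
ft_force: [5.4, -2.3, -5.9]
width: 0.0236
```

```bash
python3 arc.py; python3 bend.py w15
```

```text
yaw 25.47 z 0.119 tilt [-0.0012 -0.0252 -0.9997] centre err tool [-0.0004 -0.0069 -0.0001] F tool [3.9 4.4 1.9] F [ 5.4 -2.3 -1.9] M tool [-0.96  0.62 -0.91] t 32.0
```

View pics/w15c.png

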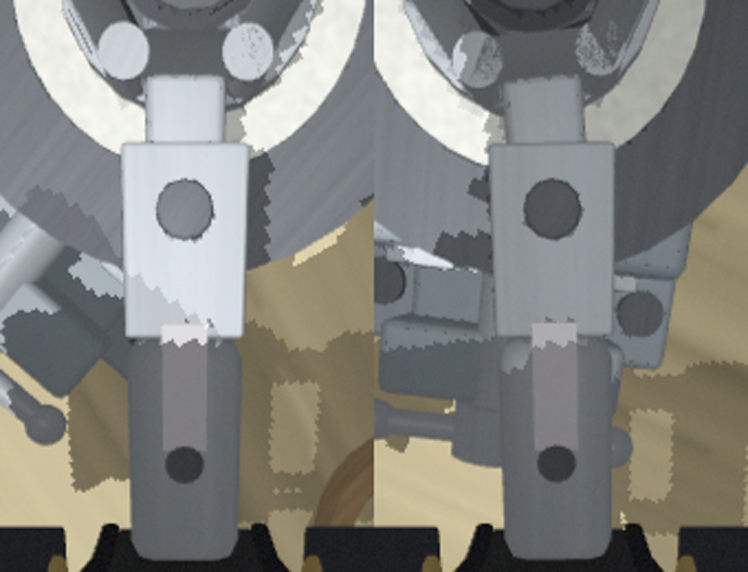

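Call:
send_rows([
  [0,0,-1,0,0.001,0,1],
  [0,0,-1,0,0.001,0,1],
  [0,0,-1,0,0.001,0,1],
  [0,0,-1,0,0.001,0,1],
  [0,0,-0.7,0,0.001,0,1],
  [0,0,0,0,0,0,1],
  [0,0,0,0,0,0,1],
  [0,0,0,0,0,0,1],
  [0,0,0,0,0,0,1],
  [0,0,0,0,0,0,1],
])

```text
time: 33.05
ee_pos: [0.4636, 0.1407, 0.1191]
eef_rot: [0.965, 0.26, -0.004, 0.013]
ft_force: [4.4, -2.8, -6.2]
width: 0.0235
```

```bash
python3 arc.py; python3 bend.py w16
```

```text
yaw 30.18 z 0.1191 tilt [-2.000e-04 -2.680e-02 -9.996e-01] centre err tool [-0.0001 -0.0026 -0.0001] F tool [2.4 4.6 2.2] F [ 4.4 -2.8 -2.2] M tool [-0.86  0.45 -0.68] t 33.05
```

View pics/w16c.png

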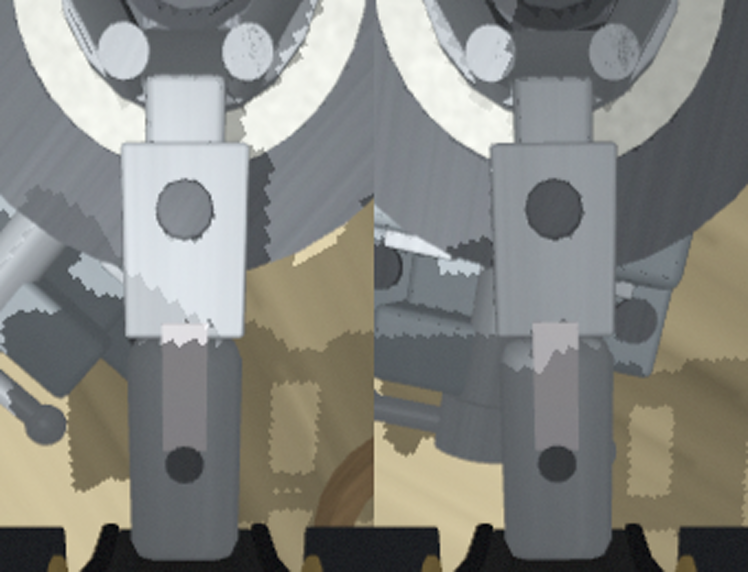

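The joint is straight again but still loaded. I'll relax further until the force is near zero.

Call:
send_rows([
  [0.3,0,-0.8,0,0.002,0,1],
  [0.3,0,-0.6,0,0.002,0,1],
  [0,0,-0.4,0,0.001,0,1],
  [0,0,0,0,0,0,1],
  [0,0,0,0,0,0,1],
  [0,0,0,0,0,0,1],
  [0,0,0,0,0,0,1],
  [0,0,0,0,0,0,1],
  [0,0,0,0,0,0,1],
  [0,0,0,0,0,0,1],
])

```text
time: 34.1
ee_pos: [0.465, 0.1385, 0.1191]
eef_rot: [0.961, 0.276, -0.006, 0.006]
ft_force: [2.7, 1.0, -5.3]
width: 0.0237
```

```bash
python3 arc.py
```

```text
yaw 32.0 z 0.1191 tilt [-0.0084 -0.0139 -0.9999] centre err tool [-0.0001 -0.001  -0.    ] F tool [2.8 0.5 1.3] F [ 2.7  1.  -1.3] M tool [-0.24  0.44  0.15] t 34.1
```

Call:
send_rows([
  [0,0,0,0.0006,0,0,1],
  [0,0,0,0,0,-0.002,1],
  [0,0,0,0,0,-0.003,1],
  [0,0,0,0,0,-0.003,1],
  [0,0,0,0,0,0,1],
  [0,0,0,0,0,0,1],
  [0,0,0,0,0,0,1],
  [0,0,0,0,0,0,1],
  [0,0,0,0,0,0,1],
  [0,0,0,0,0,0,1],
])

```text
time: 35.1
ee_pos: [0.4655, 0.1385, 0.1256]
eef_rot: [0.961, 0.276, -0.006, 0.005]
ft_force: [3.8, 1.2, -6.7]
width: 0.0237
```

```bash
python3 arc.py;python3 bend.py w17
```

```text
yaw 32.02 z 0.1256 tilt [-0.0096 -0.0131 -0.9999] centre err tool [-0.0005 -0.0012  0.    ] F tool [3.9 1.  2.7] F [ 3.8  1.2 -2.7] M tool [-0.15  0.3  -0.07] t 35.1
```

View pics/w17c.png

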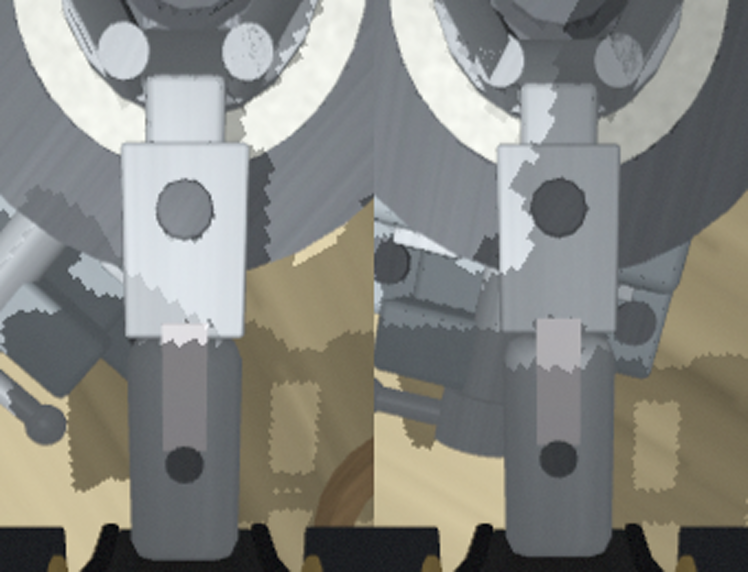

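Call:
send_rows([
  [0,0,0,0.0012,0.0005,0,1],
  [0,0.3,0,0.0005,0,-0.002,1],
  [0,0.3,0,0,0,-0.003,1],
  [0,0.3,0,0,0,-0.004,1],
  [0,0,0,0,0,-0.004,1],
  [0,0,0,0,0,0,1],
  [0,0,0,0,0,0,1],
  [0,0,0,0,0,0,1],
  [0,0,0,0,0,0,1],
  [0,0,0,0,0,0,1],
])

```text
time: 36.15
ee_pos: [0.4669, 0.1388, 0.1363]
eef_rot: [0.961, 0.276, 0.002, 0.002]
ft_force: [3.5, 0.3, -9.9]
width: 0.0234
```

```bash
python3 arc.py
```

```text
yaw 32.05 z 0.1363 tilt [ 0.0043 -0.0024 -1.    ] centre err tool [-0.0018 -0.0016 -0.    ] F tool [3.1 1.6 5.9] F [ 3.5  0.3 -5.9] M tool [-0.27  0.26 -0.1 ] t 36.15
```

```bash
python3 look.py w18; python3 bend.py w18; python3 - <<'E'
from h import *
p,d=camera("scene");cv2.imwrite("pics/s18c.png",cv2.resize(p[160:220,300:370],None,fx=9,fy=9,interpolation=cv2.INTER_CUBIC))
E
```

```text
tcp [0.4669 0.1388 0.1363] toolx yaw 32.05 rotvec [  0.28  -0.07 -28.75] shift(now axes) [0.0172 0.0618 0.0174] shift(final axes) [-0.0146  0.0625  0.0171]
F [ 3.5  0.3 -9.9] M [-0.09 -0.36  0.1 ] w 0.0234 t 36.15
ring now [0.5793 0.2091 0.1164]
25 [0.5636 0.2109 0.1108] [0.5728 0.1945 0.114 ]
70 [0.544  0.1979 0.1295] [0.5532 0.183  0.1302]
100 [0.5331 0.1912 0.1311] [0.5425 0.1761 0.1313]
130 [0.5218 0.1842 0.1325] [0.5313 0.169  0.1326]
180 [0.5023 0.1723 0.135 ] [0.512  0.1565 0.1339]
210 [0.49   0.1648 0.1359] [0.5    0.1489 0.136 ]
```

View pics/w18c.png

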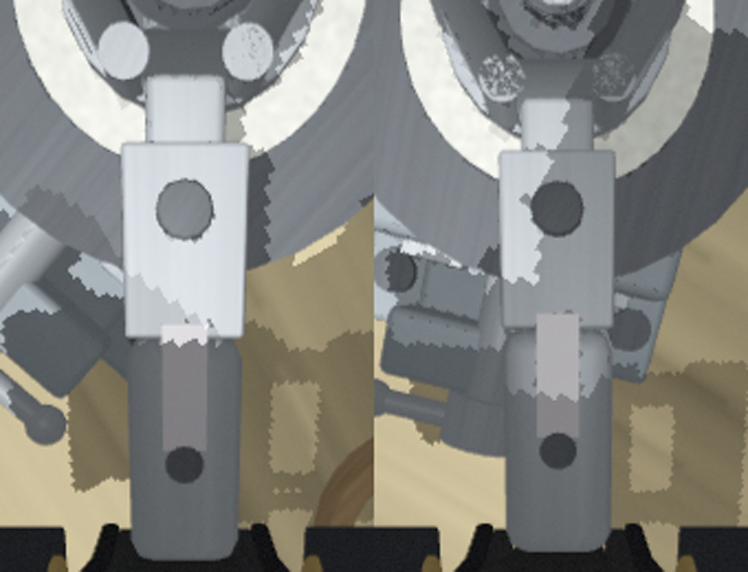

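View pics/s18c.png

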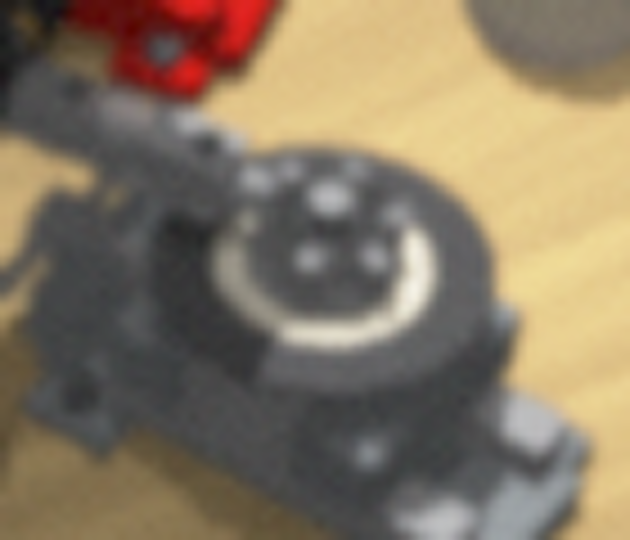

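The ring is still seated. Residual clockwise torque is jamming it while the handle pitches up in the jaws. I'll back off a little more counter-clockwise (still within the hex play) and raise the nose by pitching.

Call:
send_rows([
  [0,0,0,0,0,0.002,1],
  [0,0,-0.5,0.0003,0.0016,0.001,1],
  [0,0,-0.5,0.0003,0.0013,0,1],
  [0,0,0,0,0,0,1],
  [0,1,0,0,0,0,1],
  [0,1,0,0,0,0,1],
  [0,1,0,0,0,0,1],
  [0,1,0,0,0,0,1],
  [0,0,0,0,0,0,1],
  [0,0,0,0,0,0,1],
])

```text
time: 37.3
ee_pos: [0.4671, 0.137, 0.134]
eef_rot: [0.958, 0.285, 0.037, -0.009]
ft_force: [2.1, 2.4, -9.5]
width: 0.0234
```

```bash
python3 arc.py; python3 look.py w19;python3 bend.py w19
```

```text
yaw 33.15 z 0.134 tilt [ 0.0651  0.0382 -0.9971] centre err tool [-0.001  -0.0007 -0.0001] F tool [ 2.7 -0.9  5.8] F [ 2.1  2.4 -5.5] M tool [ 0.08 -0.45  0.06] t 37.3
tcp [0.4671 0.137  0.134 ] toolx yaw 33.15 rotvec [  1.24  -4.19 -27.64] shift(now axes) [0.0157 0.0605 0.0162] shift(final axes) [-0.0132  0.0615  0.0148]
F [ 2.1  2.4 -9.5] M [-0.17  0.43 -0.06] w 0.0234 t 37.3
ring now [0.5791 0.2101 0.1238]
25 [0.5653 0.2133 0.1112] [0.5763 0.1968 0.111 ]
70 [0.5511 0.2057 0.0898] [0.5635 0.1866 0.0902]
100 [0.5328 0.1913 0.1301] [0.5429 0.1759 0.13  ]
130 [0.5213 0.1838 0.1319] [0.5313 0.1684 0.1317]
180 [0.5015 0.1711 0.1327] [0.5118 0.1554 0.133 ]
210 [0.4893 0.1633 0.1341] [0.4997 0.1474 0.1345]
```

View pics/w19c.png

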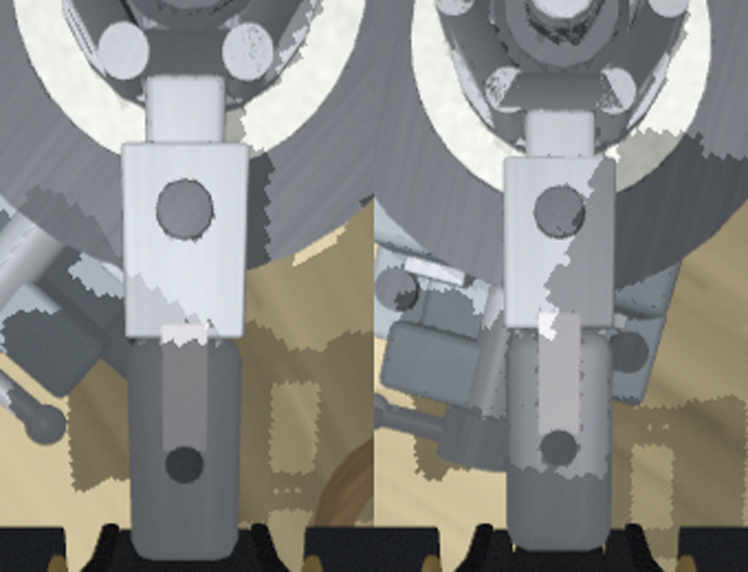

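Lifting at the handle only cants the ring 4° and wedges it. I'll level the wrench by rotating about the ring: handle down while pitching the tool the same amount.

Call:
send_rows([
  [0,0.9,0,0,0,0.002,1],
  [0,0.9,0,0,0,0.002,1],
  [0,0.9,0,0,0,0.002,1],
  [0,0.9,0,0,0,0.002,1],
  [0,0.4,0,0,0,0.001,1],
  [0,0,0,0,0,0,1],
  [0,0,0,0,0,0,1],
  [0,0,0,0,0,0,1],
  [0,0,0,0,0,0,1],
  [0,0,0,0,0,0,1],
])

```text
time: 38.4
ee_pos: [0.4662, 0.1356, 0.1234]
eef_rot: [0.956, 0.285, 0.07, -0.018]
ft_force: [-2.1, -1.8, -4.8]
width: 0.0237
```

```bash
python3 arc.py; python3 look.py w20|tail -6;python3 bend.py w20
```

```text
yaw 33.22 z 0.1234 tilt [ 0.1236  0.0753 -0.9895] centre err tool [ 0.0006 -0.0012  0.0001] F tool [-2.8  0.3  0.4] F [-2.1 -1.8 -0.8] M tool [-0.09 -1.33 -0.2 ] t 38.4
25 [0.5648 0.2122 0.1105] [0.5757 0.1959 0.1103]
70 [0.5516 0.2051 0.0901] [0.5641 0.1865 0.0894]
100 [0.5316 0.1898 0.1262] [0.5415 0.1745 0.1265]
130 [0.5201 0.1823 0.1263] [0.5302 0.167  0.1265]
180 [0.5004 0.1697 0.1259] [0.5107 0.154  0.1261]
210 [0.4882 0.1618 0.1262] [0.4986 0.146  0.1262]
```

View pics/w20c.png

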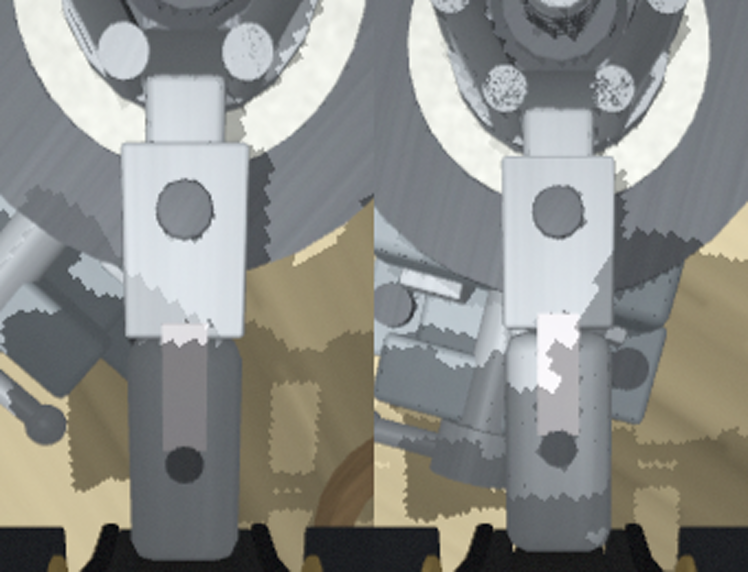

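Call:
send_rows([
  [0,0,0,-0.0006,0,0,1],
  [0,0.2,0,0.0003,0,-0.002,1],
  [0,0.2,0,0.0004,0,-0.003,1],
  [0,0.2,0,0.0004,0,-0.003,1],
  [0,0,0,0,0,0,1],
  [0,0,0,0,0,0,1],
  [0,0,0,0,0,0,1],
  [0,0,0,0,0,0,1],
  [0,0,0,0,0,0,1],
  [0,0,0,0,0,0,1],
])

```text
time: 39.5
ee_pos: [0.4669, 0.136, 0.1319]
eef_rot: [0.955, 0.285, 0.078, -0.021]
ft_force: [2.2, -1.2, -9.4]
width: 0.0235
```

```bash
python3 arc.py; python3 look.py w21|tail -6
```

```text
yaw 33.2 z 0.1319 tilt [ 0.1362  0.0841 -0.9871] centre err tool [-0.0003 -0.0013 -0.0001] F tool [0.3 2.2 5.5] F [ 2.2 -1.2 -5.4] M tool [-0.32 -0.79 -0.07] t 39.5
25 [0.5688 0.2152 0.1127] [0.5804 0.1982 0.1121]
70 [0.5527 0.2056 0.1009] [0.5642 0.1867 0.1029]
100 [0.5335 0.1913 0.1297] [0.5438 0.1754 0.1301]
130 [0.5214 0.1834 0.1306] [0.5317 0.1675 0.1311]
180 [0.501  0.1702 0.1316] [0.5116 0.1541 0.131 ]
210 [0.4887 0.1622 0.1327] [0.4992 0.146  0.1325]
```

Call:
send_rows([
  [0,0,-0.6,0,0.002,0.001,1],
  [0,0,-0.3,0,0.0012,0,1],
  [0,1.3,0,0,0,0.002,1],
  [0,1.3,0,0,0,0.002,1],
  [0,1.3,0,0,0,0.001,1],
  [0,0.3,0,0.0004,0,-0.003,1],
  [0,0.3,0,0.0005,0,-0.003,1],
  [0,0,0,0,0,0,1],
  [0,0,0,0,0,0,1],
  [0,0,0,0,0,0,1],
])

```text
time: 40.55
ee_pos: [0.4681, 0.1336, 0.1321]
eef_rot: [0.949, 0.293, 0.115, -0.032]
ft_force: [1.7, 0.7, -10.8]
width: 0.0235
```

```bash
python3 arc.py; python3 look.py w22|tail -6;python3 bend.py w22
```

```text
yaw 34.39 z 0.1321 tilt [ 0.1997  0.1286 -0.9714] centre err tool [-0.     -0.0012 -0.    ] F tool [0.2 0.4 7. ] F [ 1.7  0.7 -6.8] M tool [-0.15 -1.1  -0.07] t 40.55
25 [0.5738 0.2192 0.1126] [0.5859 0.2011 0.1132]
70 [0.5531 0.2051 0.1127] [0.5652 0.1869 0.1136]
100 [0.5351 0.1918 0.1295] [0.5462 0.1753 0.1299]
130 [0.5223 0.183  0.1309] [0.5334 0.1667 0.1312]
180 [0.5015 0.1687 0.1313] [0.5127 0.1524 0.1305]
210 [0.489  0.1602 0.1324] [0.5001 0.1439 0.1321]
```

View pics/w22c.png

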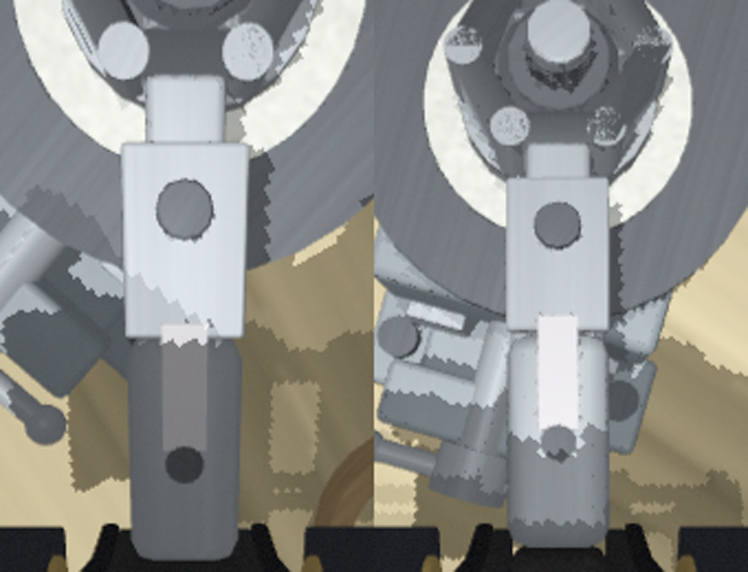

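```bash
python3 - <<'E'
from h import *
c=camera_params("wrist");p,d=camera("wrist");P=pts("w",d,c)
cv2.imwrite("pics/w23c.png",cv2.resize(p[0:110,200:370],None,fx=4.4,fy=4.4,interpolation=cv2.INTER_CUBIC))
for v,u in ((57,232+0),(57,232),(57,275)): pass
# crop coords in w22c: x offset 374 px -> u=200+(x-374)/2.2
for n,x,y in(("bossL",512,126),("bossR",606,126),("bossFL",465,44),("bossFR",652,44),("stud",558,30),("yoke",530,200),("yoke2",590,300)):
    u=int(200+(x-374)/2.2);v=int(y/2.2);print(n,u,v,np.median(P[v-2:v+3,u-2:u+3].reshape(-1,3),0).round(4))
p,d=camera("scene");cv2.imwrite("pics/s23c.png",cv2.resize(p[160:220,300:370],None,fx=9,fy=9,interpolation=cv2.INTER_CUBIC))
E
```

```text
bossL 262 57 [0.5564 0.2087 0.118 ]
bossR 305 57 [0.5698 0.1894 0.1181]
bossFL 241 20 [0.567  0.2298 0.1167]
bossFR 326 20 [0.5933 0.1915 0.1169]
stud 283 13 [0.5792 0.2104 0.1244]
yoke 270 90 [0.5409 0.1922 0.1295]
yoke2 298 136 [0.5291 0.1672 0.1314]
```

View pics/w23c.png

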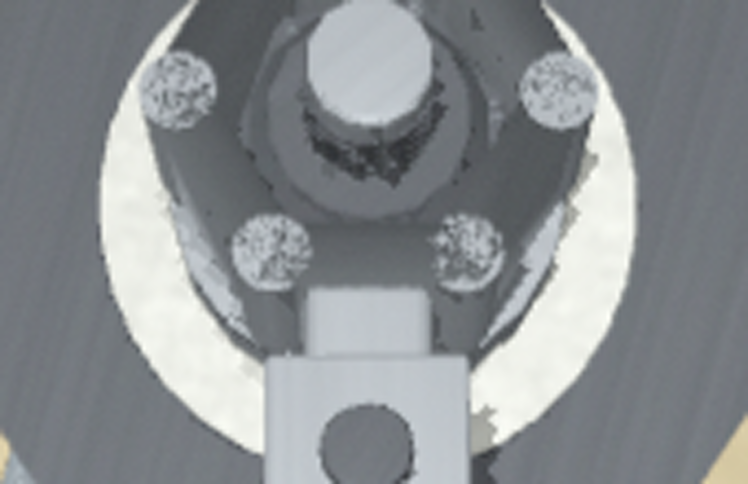

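View pics/s23c.png

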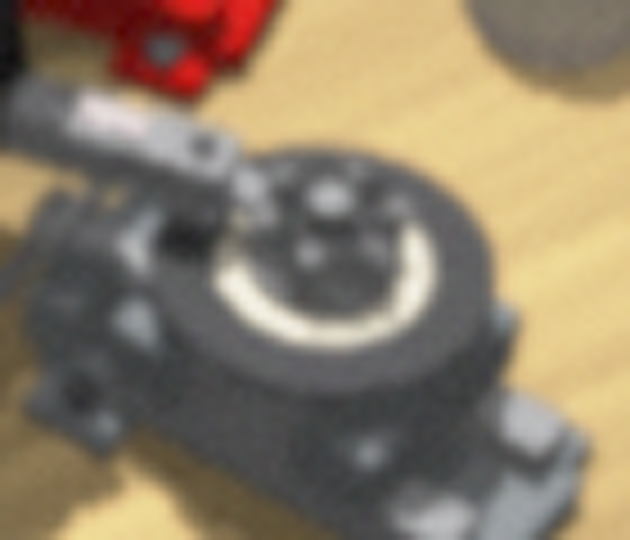

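The wrist close-up shows the stud centred (column 370 against 369 for the bosses). The boss heights put the ring about 4–5 mm up the nut and canted 2.7° nose-down. I'll wiggle the yaw within the hex play while lifting and pitching.

Call:
send_rows([
  [0,0,-1.5,-0.0005,0.0035,0,1],
  [0,1,0,-0.0003,0,0.001,1],
  [0,1,-1.5,0,0.0035,0.001,1],
  [0,0.6,1.5,0.0003,-0.0035,-0.001,1],
  [0,0.6,-1.5,0.0003,0.0035,-0.002,1],
  [0,0.6,1.5,0.0003,-0.0035,-0.002,1],
  [0,0.4,-1.5,0.0003,0.0035,-0.002,1],
  [0,0,1,0.0003,-0.0022,-0.002,1],
  [0,0,0,0,0,0,1],
  [0,0,0,0,0,0,1],
])

```text
time: 41.75
ee_pos: [0.4701, 0.1331, 0.1426]
eef_rot: [0.94, 0.299, 0.156, -0.044]
ft_force: [0.7, 0.1, -3.9]
width: 0.0238
```

```bash
cat > close.py <<'E'
from h import *
import sys
c=camera_params("wrist");p,d=camera("wrist");P=pts("w",d,c)
cv2.imwrite(f"pics/{sys.argv[1]}.png",cv2.resize(p[0:260,180:390],None,fx=2.3,fy=2.3,interpolation=cv2.INTER_CUBIC))
np.save("pics/lastP.npy",P)
for v in (90,130,180,210): print(v,P[v,262:268].mean(0).round(4),P[v,302:306].mean(0).round(4))
E
python3 arc.py; python3 close.py w24
```

```text
yaw 35.41 z 0.1426 tilt [ 0.2676  0.1762 -0.9473] centre err tool [-0.0012 -0.0004 -0.0004] F tool [0.6 0.3 0.1] F [0.7 0.1 0.1] M tool [ 0.01 -0.68  0.05] t 41.75
90 [0.54   0.1951 0.1479] [0.5511 0.1787 0.1489]
130 [0.5232 0.1831 0.1477] [0.5343 0.1669 0.1487]
180 [0.5026 0.1685 0.1465] [0.5141 0.1525 0.1453]
210 [0.4903 0.1598 0.1457] [0.5016 0.1438 0.1452]
```

View pics/w24.png

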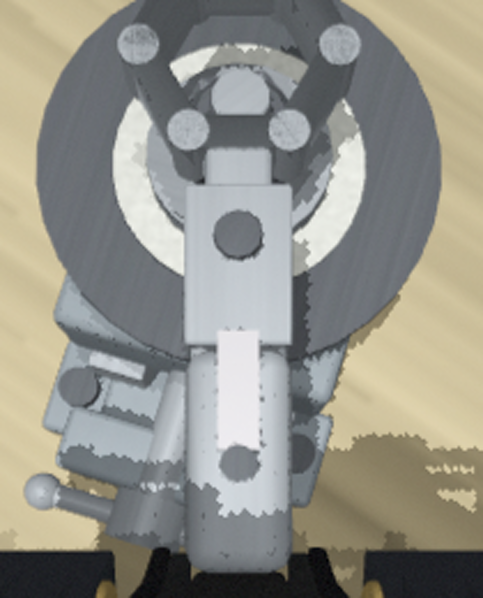

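The ring is off the nut with zero residual force. I lift it clear and start yawing back.

Call:
send_rows([
  [0,0,0,0.002,0,-0.006,1],
  [0,0,0,0.003,0,-0.01,1],
  [0,0,0,0.004,0,-0.012,1],
  [0,0,0,0.005,0,-0.015,1],
  [0,0,0,0.005,0,-0.015,1],
  [0,0,0,0.005,0,-0.015,1],
  [0,0,0,0,0,0,1],
  [-1.3,0,4,0,0,0,1],
  [-2.5,0,7.6,0,0,0,1],
  [-2.5,0,7.6,0,0,0,1],
])

```text
time: 42.8
ee_pos: [0.4691, 0.1339, 0.2262]
eef_rot: [0.979, 0.123, 0.164, -0.018]
ft_force: [-0.4, 0.4, -5.3]
width: 0.0236
```

```bash
cat > back.py <<'E'
from h import *
s=read_state();q=R.from_quat(s["eef_rot"]);M=q.as_matrix();p=s["ee_pos"]
yaw=np.degrees(np.arctan2(M[1,0],M[0,0]));pit=np.degrees(np.arcsin(M[2,0]));roll=np.degrees(np.arcsin(M[2,1]))
d=np.array([.473,-.249,.2])-p
print("tcp",p.round(4),"yaw",yaw.round(2),"pitch",pit.round(2),"roll(y up)",roll.round(2),"shift tool to (.473,-.249,.2)",q.inv().apply(d).round(4),"down,tool",q.inv().apply([0,0,-1]).round(3),"yaw to go cw",(yaw+10.9).round(2),"F",s["ft_force"].round(1),"t",s["time"])
E
python3 back.py
```

```text
tcp [0.4691 0.1339 0.2262] yaw 14.43 pitch 18.97 roll(y up) 0.26 shift tool to (.473,-.249,.2) [-0.0952  0.3718 -0.0032] down,tool [-0.325 -0.005  0.946] yaw to go cw 25.33 F [-0.4  0.4 -5.3] t 42.8
```

Call:
send_rows([
  [0,0,0,-0.006,0.02,0,1],
  [0,0,0,-0.01,0.035,0,1],
  [0,0,0,-0.01,0.042,-0.001,1],
  [0,0,0,-0.01,0.042,-0.001,1],
  [0,0,0,-0.01,0.042,-0.001,1],
  [0,0,0,-0.01,0.042,-0.001,1],
  [0,0,0,-0.01,0.042,-0.001,1],
  [0,0,0,-0.01,0.042,-0.001,1],
  [0,0,0,-0.01,0.04,-0.001,1],
  [0,0,0,-0.008,0.025,-0.001,1],
])

```text
time: 43.8
ee_pos: [0.4689, -0.2573, 0.2008]
eef_rot: [0.979, 0.124, 0.164, -0.018]
ft_force: [0.5, 0.4, -4.1]
width: 0.0234
```

Call:
send_rows([
  [-1.3,0,4,0,0,0,1],
  [-2.5,0,7.4,0,0,0,1],
  [-2.5,0,7.4,0,0,0,1],
  [-1.7,0,5,0,0,0,1],
  [0,0,0,0,0,0,1],
  [0,0,0,0,0,0,1],
  [0,0,0,0,0,0,1],
  [0,0,0,0,0,0,1],
  [0,0,0,0,0,0,1],
  [0,0,0,0,0,0,1],
])

```text
time: 44.8
ee_pos: [0.4653, -0.2638, 0.1952]
eef_rot: [0.981, -0.102, 0.161, 0.015]
ft_force: [0.4, 0.0, -4.6]
width: 0.0233
```

```bash
python3 back.py; python3 - <<'E'
from h import *
c=camera_params("wrist");p,d=camera("wrist");cv2.imwrite("pics/w30.png",p);P=pts("w",d,c)
for v in (90,130,180,210): print(v,P[v,262:268].mean(0).round(4),P[v,302:306].mean(0).round(4))
E
```

```text
tcp [ 0.4653 -0.2638  0.1952] yaw -11.9 pitch 18.67 roll(y up) -0.15 shift tool to (.473,-.249,.2) [ 0.0058 -0.0161 -0.0031] down,tool [-0.32   0.003  0.947] yaw to go cw -1.0 F [ 0.4  0.  -4.6] t 44.8
90 [ 0.5573 -0.2715  0.2012] [ 0.5532 -0.2909  0.2013]
130 [ 0.5373 -0.2674  0.2005] [ 0.5334 -0.2867  0.1999]
180 [ 0.5127 -0.2622  0.1986] [ 0.5087 -0.2815  0.1986]
210 [ 0.4979 -0.2591  0.1982] [ 0.4938 -0.2783  0.1984]
```

View pics/w30.png

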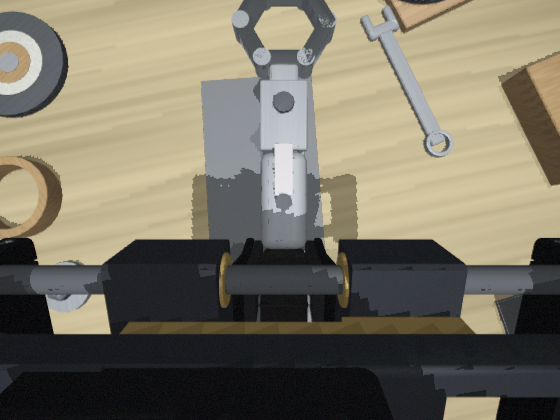

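Call:
send_rows([
  [0,-1.3,-0.5,0.004,-0.008,-0.002,1],
  [0,-1.3,-0.5,0.003,-0.008,-0.001,1],
  [0,0,0,0,0,0,1],
  [0,0,0,-0.004,0,0.015,1],
  [0,0,0,-0.006,0,0.022,1],
  [0,0,0,-0.006,0,0.022,1],
  [0,0,0,-0.006,0,0.022,1],
  [0,0,0,-0.005,0,0.016,1],
  [0,0,0,0,0,0,1],
  [0,0,0,0,0,0,1],
])

```text
time: 45.85
ee_pos: [0.476, -0.2507, 0.0976]
eef_rot: [0.986, -0.093, 0.14, 0.015]
ft_force: [-0.3, -0.3, -3.9]
width: 0.024
```

```bash
python3 back.py; python3 - <<'E'
from h import *
c=camera_params("wrist");p,d=camera("wrist");cv2.imwrite("pics/w31.png",p);P=pts("w",d,c)
for v in (90,130,180,210): print(v,P[v,262:268].mean(0).round(4),P[v,302:306].mean(0).round(4))
E
```

```text
tcp [ 0.476  -0.2507  0.0976] yaw -10.77 pitch 16.21 roll(y up) 0.21 shift tool to (.473,-.249,.2) [ 0.0255 -0.0008 -0.0993] down,tool [-0.279 -0.004  0.96 ] yaw to go cw 0.13 F [-0.3 -0.3 -3.9] t 45.85
90 [ 0.5684 -0.2569  0.0996] [ 0.5645 -0.2762  0.1   ]
130 [ 0.5482 -0.2531  0.1001] [ 0.5445 -0.2723  0.1003]
180 [ 0.5235 -0.2483  0.0991] [ 0.5199 -0.2677  0.0985]
210 [ 0.5077 -0.2469  0.1256] [ 0.505  -0.2648  0.0991]
```

View pics/w31.png

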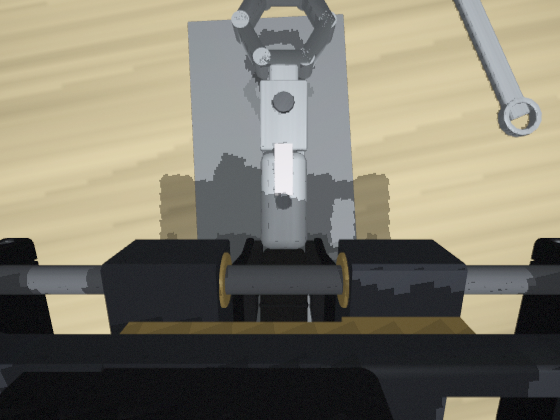

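Call:
send_rows([
  [0,-0.3,0,-0.005,0,0.012,1],
  [0,-0.3,0,-0.006,0,0.014,1],
  [0,0,0,-0.004,0,0.014,1],
  [0,0,0,-0.003,0,0.01,1],
  [0,0,0,-0.002,0,0.006,1],
  [0,0,0,-0.001,0,0.004,1],
  [0,0,0,0,0,0,1],
  [0,0,0,0,0,0,1],
  [0,0,0,0,0,0,1],
  [0,0,0,0,0,0,1],
])

```text
time: 46.9
ee_pos: [0.4738, -0.2516, 0.0325]
eef_rot: [0.986, -0.093, 0.137, 0.016]
ft_force: [-0.1, -0.1, -4.2]
width: 0.0235
```

```bash
python3 back.py; python3 - <<'E'
from h import *
c=camera_params("wrist");p,d=camera("wrist");cv2.imwrite("pics/w32.png",p);P=pts("w",d,c)
for v in (90,130,180): print(v,P[v,262:268].mean(0).round(4),P[v,302:306].mean(0).round(4))
E
```

```text
tcp [ 0.4738 -0.2516  0.0325] yaw -10.75 pitch 15.86 roll(y up) 0.34 shift tool to (.473,-.249,.2) [ 0.0446 -0.0015 -0.1615] down,tool [-0.273 -0.006  0.962] yaw to go cw 0.15 F [-0.1 -0.1 -4.2] t 46.9
90 [ 0.5664 -0.2578  0.0335] [ 0.5625 -0.2772  0.034 ]
130 [ 0.5462 -0.254   0.0341] [ 0.5424 -0.2733  0.0344]
180 [ 0.5214 -0.2493  0.0333] [ 0.5177 -0.2686  0.0335]
```

Call:
send_rows([
  [0,0,0,-0.0005,0,0.002,1],
  [0,0,0,-0.0005,0,0.0015,1],
  [0,0,0,-0.0003,0,0.001,1],
  [0,0,0,0,0,0,1],
  [0,0,0,0,0,0,1],
  [0,0,0,0,0,0,1],
  [0,0,0,0,0,0,1],
  [0,0,0,0,0,0,1],
  [0,0,0,0,0,0,1],
  [0,0,0,0,0,0,1],
])

```text
time: 47.95
ee_pos: [0.4741, -0.2519, 0.028]
eef_rot: [0.986, -0.093, 0.138, 0.016]
ft_force: [-0.1, -0.7, -4.5]
width: 0.0237
```

```bash
python3 back.py
```

```text
tcp [ 0.4741 -0.2519  0.028 ] yaw -10.75 pitch 15.92 roll(y up) 0.36 shift tool to (.473,-.249,.2) [ 0.0456 -0.0016 -0.1658] down,tool [-0.274 -0.006  0.962] yaw to go cw 0.15 F [-0.1 -0.7 -4.5] t 47.95
```

Still no contact, so I go down another 2 mm.

Call:
send_rows([
  [0,0,0,-0.0003,0,0.001,1],
  [0,0,0,-0.0003,0,0.001,1],
  [0,0,0,0,0,0,1],
  [0,0,0,0,0,0,1],
  [0,0,0,0,0,0,1],
  [0,0,0,0,0,0,1],
  [0,0,0,0,0,0,1],
  [0,0,0,0,0,0,1],
  [0,0,0,0,0,0,1],
  [0,0,0,0,0,0,1],
])

```text
time: 48.95
ee_pos: [0.4745, -0.2522, 0.0264]
eef_rot: [0.986, -0.093, 0.138, 0.017]
ft_force: [-2.2, 1.4, -2.6]
width: 0.0233
```

```bash
python3 back.py
```

```text
tcp [ 0.4745 -0.2522  0.0264] yaw -10.74 pitch 16.0 roll(y up) 0.39 shift tool to (.473,-.249,.2) [ 0.0458 -0.0017 -0.1675] down,tool [-0.276 -0.007  0.961] yaw to go cw 0.16 F [-2.2  1.4 -2.6] t 48.95
```

Contact has begun: the carried weight reads about 2 N less. I open the jaws, then retreat straight up.

Call:
send_rows([
  [0,0,0,0,0,0,0.3],
  [0,0,0,0,0,0,0],
  [0,0,0,0,0,0,-0.5],
  [0,0,0,0,0,0,-1],
  [0,0,0,0,0,0,-1],
  [0,0,0,0,0,0,-1],
  [0,0,0,0,0,0,-1],
  [0,0,0,0,0,0,-1],
  [0,0,0,0,0,0,-1],
  [0,0,0,0,0,0,-1],
])

```text
time: 49.95
ee_pos: [0.4764, -0.2531, 0.0279]
eef_rot: [0.986, -0.093, 0.14, 0.017]
ft_force: [0.2, 0.3, -0.3]
width: 0.0855
```

Call:
send_rows([
  [0,0,0,0.002,0,-0.01,-1],
  [0,0,0,0.005,0,-0.02,-1],
  [0,0,0,0.008,0,-0.03,-1],
  [0,0,0,0.008,0,-0.03,-1],
  [0,0,0,0.008,0,-0.03,-1],
  [0,0,0,0.008,0,-0.03,-1],
  [0,0,0,0.005,0,-0.02,-1],
  [0,0,0,0,0,0,-1],
  [0,0,0,0,0,0,-1],
  [0,0,0,0,0,0,-1],
])

```text
time: 50.95
ee_pos: [0.4701, -0.2492, 0.2155]
eef_rot: [0.986, -0.092, 0.141, 0.017]
ft_force: [-0.4, -0.8, -0.7]
width: 0.0871
```

```bash
python3 back.py; python3 - <<'E'
from h import *
p,d=camera("top");cv2.imwrite("pics/t40.png",p)
p,d=camera("scene");cv2.imwrite("pics/s40.png",p)
c=camera_params("wrist");p,d=camera("wrist");cv2.imwrite("pics/w40.png",p);P=pts("w",d,c);np.save("pics/P40.npy",P)
import pickle;pickle.dump(c,open("pics/w40.pkl","wb"))
E
```

```text
tcp [ 0.4701 -0.2492  0.2155] yaw -10.64 pitch 16.31 roll(y up) 0.48 shift tool to (.473,-.249,.2) [-0.0016 -0.0008  0.0157] down,tool [-0.281 -0.008  0.96 ] yaw to go cw 0.26 F [-0.4 -0.8 -0.7] t 50.95
```

View pics/w40.png

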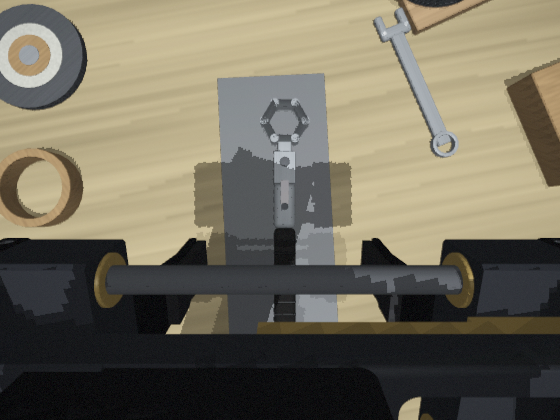

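View pics/s40.png

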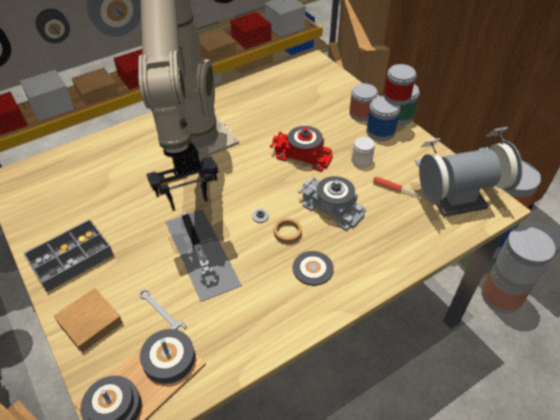

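View pics/t40.png

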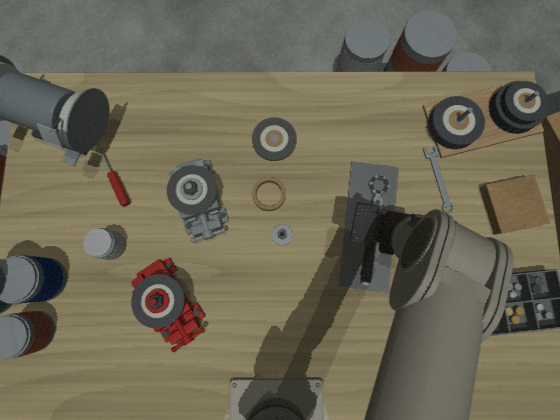

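```bash
python3 - <<'E'
from h import *
import pickle
c=pickle.load(open("pics/w40.pkl","rb"));P=np.load("pics/P40.npy")
r=ray("w",(285,120),.02,c);g=ray("w",(285,215),.03,c);v=(r-g)[:2];yaw=np.degrees(np.arctan2(v[1],v[0]));u=v/np.hypot(*v)
print("ring",r,"yaw",yaw,"grip",r[:2]-.16*u)
for vv in (143,170,185,215,240): print(vv,P[vv,280:290].mean(0).round(4))
print("mat corners",ray("w",(218,79),.004,c),ray("w",(324,74),.004,c), "top",ray("top",(351,163),.004),ray("top",(397,166),.004),ray("top",(388,291),.004),ray("top",(340,287),.004))
a=cv2.imread("pics/top0.png")[165:205,172:212];b=cv2.imread("pics/t40.png")[165:205,172:212]
cv2.imwrite("pics/nut2.png",cv2.resize(np.hstack([a,b]),None,fx=9,fy=9,interpolation=cv2.INTER_CUBIC))
print(read_state()["time"])
E
```

```text
ring [ 0.60672092 -0.27653211  0.02      ] yaw -10.835495523375343 grip [ 0.44957356 -0.24645374]
143 [ 0.5811 -0.2711  0.0186]
170 [ 0.549  -0.2649  0.0286]
185 [ 0.5325 -0.2617  0.0291]
215 [ 0.4997 -0.2555  0.0286]
240 [ 0.4725 -0.2503  0.0289]
mat corners [ 0.67532835 -0.20783168  0.004     ] [ 0.65792588 -0.33431707  0.004     ] top [ 0.67095184 -0.20735918  0.004     ] [ 0.66176988 -0.33331815  0.004     ] [ 0.32662771 -0.28972634  0.004     ] [ 0.33732995 -0.16605238  0.004     ]
51.1
```

View pics/nut2.png

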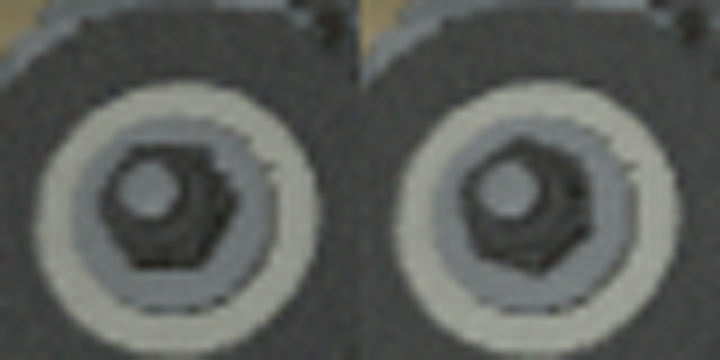

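```bash
python3 -c "
from bench import *
print(close_job())"
```

```text
the job is handed in; nothing more can be done
None
```

The nut is tightened, the wrench is back flat on its mat, and the job was handed in at about 51 s (no verdict is given).

**Tightening:** I put the ring fully down on the nut and turned it clockwise about 30° until the nut came up solid. Then I pulled until the breakaway joint gave. The camera showed about 4° (0.07 rad) of bend, with the pull falling, well short of the 0.17 rad limit. The joint straightened again when I let off.

**Lifting off:** This did not go cleanly at first. The ring canted about 4° and wedged on the nut, and the handle slipped in pitch in the jaws. I levelled it and worked it free with small tilts and turns within the play of the hexagon.

**Last checks:**
- **Wrench:** its ring is at about (0.607, −0.277) and its grip at (0.450, −0.246), both over the mat. It looks straight, and the handle top is level at about 29 mm. The gripper is open and clear.
- **Nut:** top pictures from before and after show it turned about 25° clockwise, so it was not visibly slackened by the lift-off. I judged this by eye from coarse pictures. The nut joint value cannot be read; I put it at about 0.75 rad, including a starting value estimated from the vise's angle.
- **Bystanders:** none looks moved in the before and after pictures.
- **Disc:** the force on it could not be measured directly. At the wrist, forces beyond the wrench's weight stayed near 7 N or below in the readings at the end of each move. I saw no contact between the wrench and the disc.
- **Disagreement:** the cameras differed by up to 4 mm on the nut's position along y. I used the wrist camera's value and then the contact forces to find the fit.

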